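Make up two service-window kits

ROBOT

A 7-joint arm with a two-finger parallel gripper is mounted at the origin on the work surface. World frame = base frame: x ahead of the robot, y to its left, z up, the work surface at z = 0. Lengths are in m, angles in rad, forces in N, time in s.
With the tool pointing down it reaches from about 0.4 to 0.85 m from the base axis. Payload 4.5 kg.
Tool frame: the origin (TCP) lies on the centre line of the jaws, within the pads' length; the fingertips stand 11 mm ahead of it and the grasp point (between the pads) lies 8 mm behind it; z points along the fingers, y is the line along which they close (so a half turn about z gives the same grasp; the last joint's range is limited). The gripper opens to 88 mm and grips with 3 to 60 N. Pads are 18 mm wide; open, the fingers measure 123 mm over their backs; the gripper's body (75 mm by 187 mm) begins 45 mm behind the grasp point.
Start: joints at [-1.196, 0.689, -0.195, 1.565, 0.157, 0.902, -0.215], TCP at [0.209, 0.589, 0.25] pointing down, gripper open.
Joint ranges: [-3.01, 3.01], [-0.46, 2.08], [-1.47, 1.51], [0.13, 2.56], [-1, 4.14], [0.04, 2.09], [-2.66, 2.66]. Speed limits (rad/s): [2.57, 2.57, 3.14, 3.14, 3.14, 3.14, 3.14].

INTERFACE

Orientations are given as a unit quaternion [x, y, z, w].
In Python, from plant import * gives the robot as it stands. The module is installed in compiled form; this text tells all that it offers.
- The arm moves only by the tool send_rows, never from a script. Its argument "motion" is a list of rows, each an object of numbers: "x", "y", "z": the shift along the tool's x, y, z in cm; "rx", "ry", "rz": the turn, a rotation vector about the tool's x, y, z in rad; "jaw": the finger opening in cm, from 0 to 8.81. In form: [{"x": .., "y": .., "z": .., "rx": .., "ry": .., "rz": .., "jaw": ..}, ...]. A call has exactly 5 rows; each row shifts and turns the commanded pose from where the row before left it, along the tool's axes as they then stand; what a row does not reach is not made up. A row lasts 1/10 s, in which the tool goes at most 50 mm and 8.59 degrees, less where a joint would pass 70% of its speed; a pose out of reach is approached as far as the arm can. A call is refused whole if a number of a shift passes 5 or a number of a turn 0.15, either way. A call with a gripper value outside its range is refused whole. The fingers move at their own pace and stop on an object; "grip_force" is the grip in N (left out, the last holds). Time passes only in rows, so rows that do not move let the fingers close, or fill a call up. It gives the time, the measured TCP pose, the force, the opening and the grip force at its end, in the units of the state.
- get_state(): the state, without advancing time (a new reading comes with each control period).
- snapshot(name): name is "scene" or "side" or "wrist"; returns a dict with "img" (420x560x3 uint8, red, green, blue), "vertical_fov" (degrees; the focal length in pixels is half the picture's height over the tangent of half this angle, whatever the lens; pixels are square), "cx", "cy" (the principal point, pixels), "D" ([k1, k2, p1, p2, k3] as OpenCV has them; the pictures are not rectified), "extrinsics" (4x4, takes a point from camera to world coordinates). Camera axes: x right, y up, looking along -z (the intrinsics and any distortion apply to the point x, -y, -z); pixel columns grow to the right and rows downward; lengths in m; the calibration is good to about 2 mm. A picture is of the moment at which its call begins. There is no depth.
- finish_job(): hands the job in; it is judged then, once.
The state is a dict: "clock": time; "q": joint angles; "qd": joint speeds; "joint_torque": joint torques, N m; "tool_pos": TCP position; "eef_rot": TCP orientation; "contact_force": force on the tool from outside, world axes, zero at the start; "moment": the same for the moment, N m; "opening": opening from 0.0 (shut) to 1.0 (fully open); "finger_force": force on a finger pad.
Only numpy, scipy, OpenCV 4.12 (cv2) and the standard library are available. Lean on these libraries where they do the work, as an engineer would, in place of code of your own. Each camera call takes 0.05 s, during which the arm holds its last target. There are 200 camera calls.

TASK

Make up the kits for the two service windows: the three-compartment tray gets the hand stamp with the wooden handle, the ink-pad tin and the stapler; the two-compartment tray gets the self-inking stamp and the glue stick. One thing to a compartment, in any compartment of its tray and any way round, each sitting flat on the compartment's floor the same way up as it stands on the desk. Leave the mug, the calculator and the mouse where they are.

Things in the scene. Friction and masses are not known exactly. Their poses are not given: they have to be found in the camera images.
- wood_stamp: hand stamp, standing upright: round wooden foot 46 mm across and 18 mm high with an upright turned wooden handle 22 to 24 mm thick between 26 and 72 mm above the underside; 80 mm high in all, about 120 g. Origin: centre of its underside, z up the handle
- ink_pad: closed metal ink-pad tin, lying flat: 76 (x) by 46 (y) by 24 (z) mm, dark below, bright lid with a dark panel, about 120 g. Origin: centre of its underside, z up
- stapler: small black desk stapler standing on its base: base 100 (x, its length) by 34 (y) by 8 mm high; upper arm 96 by 26 (y) mm between 23 and 42 mm above the underside; about 200 g. Origin: centre of its underside, z up
- self_inker: self-inking stamp, an upright plastic block: black lower frame 52 (x) by 40 (y) mm, 30 mm high; above it a grey body 46 (x) by 34 (y) mm with a paper label up to 76 mm, black cap to 80 mm; does not depress; about 140 g. Origin: centre of its underside, z up
- glue_stick: white glue stick standing upright: cylinder 30 to 31 mm across and 90 mm high with a black 32 mm foot, about 50 g. Origin: centre of its underside, z up
- tray_three: shallow desk tray with a grey floor and white walls, 238 mm (its y) by 128 mm (its x), fixed to the desk; three equal compartments side by side along its y axis, each 74 mm (y) by 120 mm (x) inside, centred at x = 0, y = -78, 0 and +78 mm; floor 4 mm thick, walls and dividers 4 mm thick with their tops 14 mm above the desk. Origin: centre of its underside, z up
- tray_two: shallow desk tray with a grey floor and white walls, 160 mm (its y) by 128 mm (its x), fixed to the desk; two equal compartments side by side along its y axis, each 74 mm (y) by 120 mm (x) inside, centred at x = 0, y = -39 and +39 mm; floor 4 mm thick, walls and dividers 4 mm thick with their tops 14 mm above the desk. Origin: centre of its underside, z up
- mug: bystander: white mug, 80 mm across, 95 mm high, handle on its +y side. Origin: centre of its underside
- calculator: bystander: black desk calculator lying flat, 150 (x) by 105 (y) by 26 mm high. Origin: centre of its underside
- mouse: bystander: black computer mouse, 100 (x) by 60 (y) by 32 mm high. Origin: centre of its underside
Mind the look-alikes: they are no part of the job. Leave any blue look-alike of the glue_stick alone. What is shaped like the self_inker but yellow is not meant.

How it is judged:
At the end, for the whole second after the job is handed in: Wooden stamp, ink pad and stapler in the three-compartment tray, self-inking stamp and glue stick in the other, one per compartment; each one's underside within 4 mm of the compartment floor, right way up within 0.09 rad, at rest (x of wood_stamp in the frame of tray_three between -0.055 and 0.055 m and y of wood_stamp in the frame of tray_three between -0.114 and 0.114 m and z of wood_stamp in the frame of tray_three between 0 and 0.008 m and angle between each of wood_stamp, ink_pad, stapler, self_inker, glue_stick's own z axis and vertical below 0.09 rad and linear speed of each of wood_stamp, ink_pad, stapler, self_inker, glue_stick below 0.02 m/s and x of ink_pad in the frame of tray_three between -0.055 and 0.055 m and y of ink_pad in the frame of tray_three between -0.114 and 0.114 m and z of ink_pad in the frame of tray_three between 0 and 0.008 m and x of stapler in the frame of tray_three between -0.055 and 0.055 m and y of stapler in the frame of tray_three between -0.114 and 0.114 m and z of stapler in the frame of tray_three between 0 and 0.008 m and x of self_inker in the frame of tray_two between -0.055 and 0.055 m and y of self_inker in the frame of tray_two between -0.075 and 0.075 m and z of self_inker in the frame of tray_two between 0 and 0.008 m and x of glue_stick in the frame of tray_two between -0.055 and 0.055 m and y of glue_stick in the frame of tray_two between -0.075 and 0.075 m and z of glue_stick in the frame of tray_two between 0 and 0.008 m and ((y of self_inker in the frame of tray_two below 0 m and y of glue_stick in the frame of tray_two above 0 m) or (y of self_inker in the frame of tray_two above 0 m and y of glue_stick in the frame of tray_two below 0 m))); the robot touches nothing.
It fails at once if the mug is pushed more than 30 mm or tipped (distance of mug from where it was at the start of the episode above 0.03 m or angle between mug's own z axis and vertical above 0.35 rad).
It fails at once if the calculator is pushed more than 30 mm or tipped (distance of calculator from where it was at the start of the episode above 0.03 m or angle between calculator's own z axis and vertical above 0.35 rad).
It fails at once if the mouse is pushed more than 30 mm or tipped (distance of mouse from where it was at the start of the episode above 0.03 m or angle between mouse's own z axis and vertical above 0.35 rad).
It also fails if it takes over 120 s, if anything falls off the work surface, if the arm or the gripper's body presses on something with over 40 N, if the wrist force passes 120 N, or if a joint passes its speed limit or range.

## Working session

There is one attempt and no reset: what is moved stays moved. The work goes in short steps, Python scripts to look and compute and a tool call to move; the robot and the scene stay as the last step left them, time stands still between calls to the robot, and variables do not carry over. Pictures are saved under pics/ and viewed, at most 14 in all, crops included, and the job is handed in when it is done.

Besides the shell and the picture viewer there is one more tool, called after "Call:" as name(argument=value, ...), one argument or row to a line, values as JSON. send_rows: Moves the arm, as the interface text tells. Its arguments: {"type":"object","properties":{"motion":{"type":"array"},"grip_force":{"type":"number"}},"required":["motion"]}

```bash
mkdir -p pics; ls; python3 - <<'E'
from plant import *
import cv2,numpy as np
for n in ("scene","side","wrist"):
    s=snapshot(n); cv2.imwrite(f"pics/{n}0.png",s["img"][:,:,::-1]); print(n,s["vertical_fov"],s["cx"],s["cy"],s["D"]);print(np.round(s["extrinsics"],3))
st=get_state();print(st)
E
```

```text
pics
scene 46.757999195285265 278.00186330274875 217.18157575549955 [-0.13283134  0.          0.          0.          0.        ]
[[-0.845 -0.291  0.45   1.103]
 [ 0.535 -0.478  0.696  0.979]
 [ 0.012  0.829  0.559  0.812]
 [ 0.     0.     0.     1.   ]]
side 50.38887056586441 282.09991785015876 211.5006108410246 [-0.11615278  0.          0.          0.          0.        ]
[[ 0.863  0.367 -0.347  0.043]
 [-0.504  0.604 -0.617 -0.792]
 [-0.017  0.707  0.707  0.949]
 [ 0.     0.     0.     1.   ]]
wrist 66.4637036449594 283.6254484988196 208.7006663291003 [-0.04704602  0.          0.          0.          0.        ]
[[ 0.334 -0.901 -0.275  0.137]
 [ 0.942  0.319  0.099  0.613]
 [-0.002 -0.292  0.956  0.384]
 [ 0.     0.     0.     1.   ]]
{'clock': 0.15, 'q': array([-1.19619444,  0.68980122, -0.19453721,  1.56605202,  0.15731088,
        0.90248558, -0.21511328]), 'qd': array([ 0.00145353, -0.00131543, -0.00099079, -0.00388126, -0.00010263,
       -0.00047079,  0.00184395]), 'joint_torque': array([-2.25702047e-04, -5.27863419e+01, -1.26840111e+00, -1.53586489e+01,
       -5.25868696e-02,  3.88612665e-03,  9.32208695e-05]), 'tool_pos': array([0.20878359, 0.58863168, 0.24910248]), 'eef_rot': array([ 1.69547962e-01,  9.85521704e-01, -6.74348044e-04, -6.67902423e-05]), 'contact_force': array([-1.1523641 , -0.03591433,  0.05757762]), 'moment': array([-0.00832531,  0.01199222, -0.00869263]), 'finger_force': 0.0, 'opening': 1.0004709097368367}
```

View pics/scene0.png

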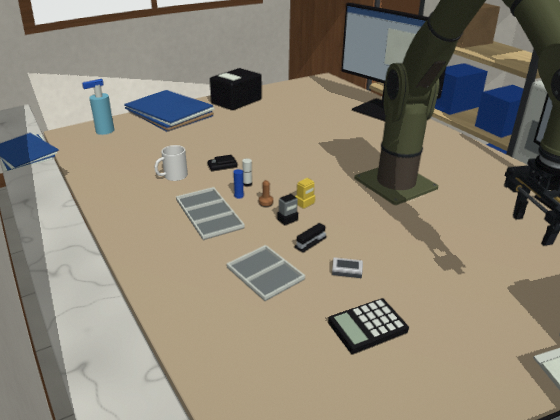

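View pics/side0.png

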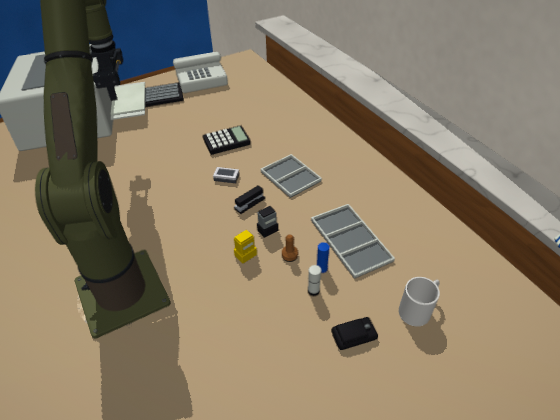

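Scene view: three-tray near (210,212), two-tray (265,271), white glue (247,172), blue look-alike (239,184), wood stamp (266,195), self-inker (288,208), yellow decoy (306,193), stapler (311,237), ink pad (347,268). The side view shows the same things at (352,240), (291,175), (314,281), (323,258), (290,250), (267,222), (245,246), (250,199) and (227,175).

```bash
cat > h.py <<'E'
from plant import *
import cv2,numpy as np
from scipy.spatial.transform import Rotation as R
def cam(s):
    f=s["img"].shape[0]/2/np.tan(np.radians(s["vertical_fov"])/2)
    return np.array([[f,0,s["cx"]],[0,f,s["cy"]],[0,0,1]]),np.array(s["D"]),np.array(s["extrinsics"])
def ray(s,px):
    K,D,E=cam(s)
    u=cv2.undistortPoints(np.float64(px).reshape(-1,1,2),K,D)[:,0]
    return E[:3,3],np.c_[u[:,0],-u[:,1],-np.ones(len(u))]@E[:3,:3].T
def plane(s,px,z):
    o,d=ray(s,px); return o+d*((z-o[2])/d[:,2])[:,None]
def proj(s,P):
    K,D,E=cam(s); p=(np.float64(P).reshape(-1,3)-E[:3,3])@E[:3,:3]
    return cv2.projectPoints(p*[1,-1,-1],np.zeros(3),np.zeros(3),K,D)[0][:,0]
def two(s1,p1,s2,p2):
    a,u=ray(s1,p1);b,v=ray(s2,p2);u=u[0];v=v[0]
    t=np.linalg.lstsq(np.c_[u,-v],b-a,rcond=None)[0]
    return (a+u*t[0]+b+v*t[1])/2, np.linalg.norm(a+u*t[0]-b-v*t[1])
def togo(xyz,yaw=None):
    "shift in tool axes (cm) from the present TCP; yaw = world angle of tool y (mod pi)"
    st=get_state();r=R.from_quat(st["eef_rot"]);o=r.inv().apply(np.array(xyz)-st["tool_pos"])*100
    y=r.as_matrix()[:,1]; c=np.arctan2(y[1],y[0]); print("togo cm",o.round(2),"tool-y yaw",round(c,3),"z",r.as_matrix()[:,2].round(3),"tcp",st["tool_pos"].round(4),"q",st["q"].round(2),"open",round(st["opening"],3),"t",round(st["clock"],2))
    if yaw is not None: print("rz", round(-((yaw-c+np.pi/2)%np.pi-np.pi/2),3))
E
python3 - <<'E'
from h import *
a=snapshot("scene");b=snapshot("side")
for n,p,q in [("glue",(247,172),(314,281)),("blue",(239,184),(323,258)),("wood",(266,195),(290,250)),("inker",(288,208),(267,222)),("yellow",(306,193),(245,246)),("stapler",(311,236),(250,199)),("ink",(347,266),(227,174)),("calc",(368,324),(227,139)),("mouse",(222,162),(354,333)),("mug",(173,163),(420,300)),("t3",(209,212),(352,240)),("t2",(265,271),(291,175))]:
    X,e=two(a,[p],b,[q]); print(n,X.round(3),round(e,4))
for s in (a,b):
    g=s["img"].astype(int); print()
E
```

```text
glue [ 0.431 -0.253  0.044] 0.0009
blue [ 0.491 -0.202  0.042] 0.0041
wood [ 0.439 -0.122  0.026] 0.003
inker [ 0.431 -0.009  0.038] 0.0022
yellow [ 0.337 -0.054  0.036] 0.0052
stapler [0.441 0.119 0.02 ] 0.0049
ink [0.434 0.268 0.015] 0.0046
calc [0.518 0.45  0.011] 0.0041
mouse [ 0.444 -0.411  0.014] 0.0015
mug [ 0.617 -0.435  0.047] 0.0015
t3 [ 0.617 -0.164  0.001] 0.005
t2 [0.615 0.164 0.005] 0.0024
```

Call:
send_rows(
  motion=[
    {"x": -1,"y": -3.5,"z": -0.5,"rz": -0.12,"jaw": 8.8},
    {"x": -2,"y": -4,"z": -0.5,"rz": -0.12,"jaw": 8.8},
    {"x": -2.2,"y": -4.2,"z": -0.5,"rz": -0.1,"jaw": 8.8},
    {"x": -2.2,"y": -4.2,"z": -0.5,"jaw": 8.8},
    {"x": -2.2,"y": -4.2,"z": -0.5,"jaw": 8.8},
  ],
)

```text
schema error: expected keys x, y, z, rx, ry, rz, jaw
```

Call:
send_rows(
  motion=[
    {"x": -2.2,"y": -4.2,"jaw": 8.8},
    {"x": -2.2,"y": -4.2,"jaw": 8.8},
    {"x": -2.2,"y": -4.2,"jaw": 8.8},
    {"x": -2.2,"y": -4.2,"jaw": 8.8},
    {"jaw": 8.8},
  ],
)

```text
schema error: expected keys x, y, z, rx, ry, rz, jaw
```

```bash
python3 - <<'E'
from h import *
togo([0.43,0.17,0.27],np.pi/2)
s=snapshot("wrist");cv2.imwrite("pics/w1.png",s["img"][:,:,::-1])
import pickle;pickle.dump(s,open("w1.pkl","wb"))
E
```

```text
togo cm [-34.84 -32.08  -2.04] tool-y yaw 1.23 z [-0.    -0.001 -1.   ] tcp [0.2088 0.5888 0.2493] q [-1.2   0.69 -0.19  1.57  0.16  0.9  -0.22] open 1.002 t 0.25
rz -0.341
```

View pics/w1.png

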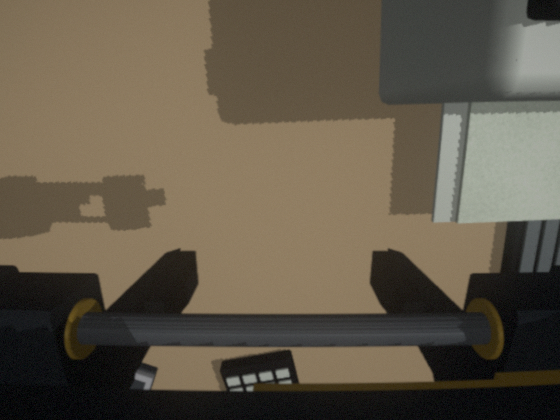

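The wrist view shows only what lies on the tool's +x side of the jaws (rows 0–250), with the calculator edge at (258,370). All keys are required in a row, so I'll resend.

Call:
send_rows(
  motion=[
    {"x": -1.5,"y": -4,"z": -0.5,"rx": 0,"ry": 0,"rz": -0.12,"jaw": 8.8},
    {"x": -2.5,"y": -3.8,"z": -0.5,"rx": 0,"ry": 0,"rz": -0.12,"jaw": 8.8},
    {"x": -2.8,"y": -3.6,"z": -0.5,"rx": 0,"ry": 0,"rz": -0.1,"jaw": 8.8},
    {"x": -2.8,"y": -3.6,"z": -0.5,"rx": 0,"ry": 0,"rz": 0,"jaw": 8.8},
    {"x": -2.8,"y": -3.6,"z": 0,"rx": 0,"ry": 0,"rz": 0,"jaw": 8.8},
  ],
)

```text
clock: 0.8
tool_pos: [0.3068, 0.392, 0.2705]
eef_rot: [0.0, 1.0, 0.001, 0.0]
contact_force: [1.1, -0.3, 0.0]
opening: 0.998
finger_force: 0.0
```

Call:
send_rows(
  motion=[
    {"x": -2.8,"y": -3.6,"z": 0,"rx": 0,"ry": 0,"rz": 0,"jaw": 8.8},
    {"x": -2.8,"y": -3.6,"z": 0,"rx": 0,"ry": 0,"rz": 0,"jaw": 8.8},
    {"x": -2.8,"y": -3.6,"z": 0,"rx": 0,"ry": 0,"rz": 0,"jaw": 8.8},
    {"x": -2.8,"y": -3.6,"z": 0,"rx": 0,"ry": 0,"rz": 0,"jaw": 8.8},
    {"x": -2.8,"y": -3.6,"z": 0,"rx": 0,"ry": 0,"rz": 0,"jaw": 8.8},
  ],
)

```text
clock: 1.3
tool_pos: [0.4468, 0.2115, 0.2699]
eef_rot: [0.0, 1.0, 0.0, 0.0]
contact_force: [-0.3, 0.3, 0.2]
opening: 0.999
finger_force: 0.0
```

Call:
send_rows(
  motion=[
    {"x": -2.8,"y": -3.6,"z": 0,"rx": 0,"ry": 0,"rz": 0,"jaw": 8.8},
    {"x": -2.8,"y": -3.0,"z": 0,"rx": 0,"ry": 0,"rz": 0,"jaw": 8.8},
    {"x": 0,"y": 0,"z": 0,"rx": 0,"ry": 0,"rz": 0,"jaw": 8.8},
    {"x": 0,"y": 0,"z": 0,"rx": 0,"ry": 0,"rz": 0,"jaw": 8.8},
    {"x": 0,"y": 0,"z": 0,"rx": 0,"ry": 0,"rz": 0,"jaw": 8.8},
  ],
)

```text
clock: 1.8
tool_pos: [0.5009, 0.1483, 0.2698]
eef_rot: [-0.001, 1.0, 0.0, -0.0]
contact_force: [-0.4, 0.5, 0.6]
opening: 0.998
finger_force: 0.0
```

```bash
python3 - <<'E'
from h import *
togo([0.55,0.15,0.27],np.pi/2)
s=snapshot("wrist");cv2.imwrite("pics/w2.png",s["img"][:,:,::-1])
import pickle;pickle.dump(s,open("w2.pkl","wb"))
E
```

```text
togo cm [-4.91  0.17 -0.03] tool-y yaw 1.572 z [-0.001  0.001 -1.   ] tcp [0.5009 0.1483 0.2698] q [-0.16  0.54 -0.35  1.84  0.25  0.8   0.94] open 0.998 t 1.8
rz 0.001
```

View pics/w2.png

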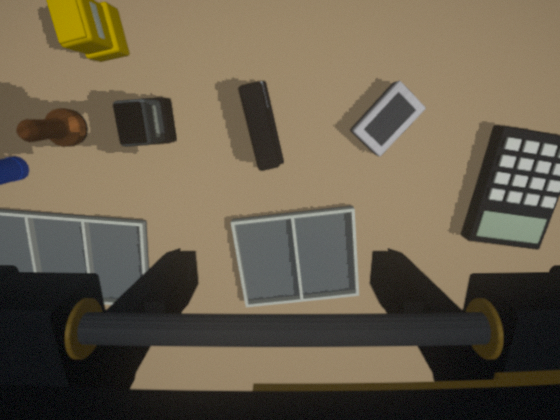

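Wrist view: ink pad (388,118), stapler (262,125), self-inker (145,121), wood stamp (55,128), two-tray (295,256), blue look-alike at the left edge, and the three-tray at lower left (75,255). Next I'll extract the shapes.

```bash
cat >> h.py <<'E'
def blob(s,m,roi,z,name=""):
    "largest blob of mask m inside roi (x0,y0,x1,y1): centre, long-axis yaw, sizes of the min-area rect on plane z"
    k=np.zeros(m.shape,np.uint8);x0,y0,x1,y1=roi;k[y0:y1,x0:x1]=m[y0:y1,x0:x1]
    c=max(cv2.findContours(k,cv2.RETR_EXTERNAL,cv2.CHAIN_APPROX_NONE)[0],key=cv2.contourArea)
    P=plane(s,c[:,0],z)[:,:2].astype(np.float32)
    b=cv2.boxPoints(cv2.minAreaRect(P*1000))/1000;e=b[1]-b[0];f=b[2]-b[1]
    if np.linalg.norm(f)>np.linalg.norm(e): e,f=f,e
    ctr=b.mean(0);print(name,ctr.round(4),"yaw",round(float(np.arctan2(e[1],e[0])%np.pi),3),"size mm",(1000*np.linalg.norm(e)).round(1),(1000*np.linalg.norm(f)).round(1),"px",cv2.boundingRect(c))
    return ctr
E
python3 - <<'E'
from h import *
import pickle
s=pickle.load(open("w2.pkl","rb"));g=s["img"].astype(int);v=g.max(2);sat=v-g.min(2)
neutral=(sat<35).astype(np.uint8)
print("px samples",g[118,388],g[92,365],g[130,262],g[60,230],g[215,270],g[121,160],g[121,170],g[250,265])
br=((v>110)&(sat<40)).astype(np.uint8)
br=cv2.morphologyEx(br,cv2.MORPH_CLOSE,np.ones((3,3)))
blob(s,br,(340,70,440,165),.024,"ink lid")
dk=((v<45)).astype(np.uint8)
blob(s,dk,(225,70,300,180),.042,"stapler top")
blob(s,neutral,(222,195,368,310),.014,"tray2")
blob(s,dk|neutral,(105,80,185,155),.08,"inker top?")
blob(s,dk|neutral,(145,80,185,155),.03,"inker frame?")
E
```

```text
px samples [69 72 70] [118 102  83] [44 38 34] [155 136 106] [86 84 77] [69 69 65] [45 39 33] [96 98 98]
ink lid [0.4304 0.2585] yaw 2.424 size mm 86.6 67.2 px (340, 78, 86, 79)
stapler top [0.4417 0.1323] yaw 3.133 size mm 8.6 4.4 px (268, 123, 5, 9)
tray2 [0.6134 0.1616] yaw 1.69 size mm 168.3 136.7 px (225, 204, 135, 104)
inker top? [0.4373 0.0047] yaw 1.459 size mm 72.7 59.2 px (105, 91, 72, 62)
inker frame? [0.4359 0.0071] yaw 3.028 size mm 56.5 36.2 px (145, 95, 32, 51)
```

```bash
python3 - <<'E'
import cv2
i=cv2.imread("pics/w2.png")[60:190,0:300];cv2.imwrite("pics/w2c.png",cv2.resize(i,(800,347),interpolation=cv2.INTER_CUBIC))
E
```

```text
(no output)
```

View pics/w2c.png

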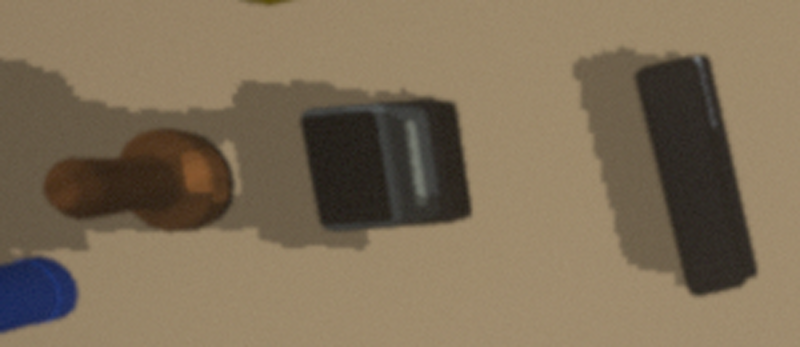

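The crop shows the stapler's top arm at crop corners (638,73), (707,57), (755,273), (692,294) and the self-inker's cap at (303,115), (377,107), (392,226), (325,229). The wood handle tip is at (70,187). I'll cast those corners onto their heights, and mask the tin and tray by colour ratio.

```bash
python3 - <<'E'
from h import *
import pickle
s=pickle.load(open("w2.pkl","rb"));g=s["img"].astype(int);v=g.max(2);rat=(v-g.min(2))/np.maximum(v,1)
def quad(c,z,n):
    P=plane(s,np.array(c)/2.6667+[0,60],z)[:,:2].astype(np.float32);L=[np.linalg.norm(P[i]-P[i-1])*1000 for i in range(4)]
    e=max([P[i]-P[i-1] for i in range(4)],key=np.linalg.norm)
    r=cv2.minAreaRect(P*1000);print(n,P.mean(0).round(4),"sides",np.round(L,1),"long yaw",round(float(np.arctan2(e[1],e[0])%np.pi),3),"rect",r)
quad([(638,73),(707,57),(755,273),(692,294)],.042,"stapler")
quad([(303,115),(377,107),(392,226),(325,229)],.08,"inker")
for z in (.076,.08): print("wood tip",plane(s,[(70/2.667,60+187/2.667)],z))
print("wood foot c",plane(s,[(178/2.667,60+180/2.667)],.018))
m=((rat<.17)).astype(np.uint8);m=cv2.morphologyEx(m,cv2.MORPH_OPEN,np.ones((3,3)))
blob(s,m,(335,65,440,170),.02,"ink")
blob(s,m,(222,195,368,312),.012,"tray2")
cv2.imwrite("pics/m.png",m*255)
E
```

```text
stapler [0.4413 0.1235] sides [91.7 28.4 88.6 28.5] long yaw 0.219 rect ((441.94940185546875, 123.67362976074219), (91.72125244140625, 28.370256423950195), 12.551080703735352)
inker [ 0.4361 -0.0043] sides [41.6 28.1 43.  26.1] long yaw 0.017 rect ((435.7840576171875, -4.454608917236328), (43.041778564453125, 28.097993850708008), 2.0234713554382324)
wood tip [[ 0.44083668 -0.11816371  0.076     ]]
wood tip [[ 0.44064573 -0.11493647  0.08      ]]
wood foot c [[ 0.44142397 -0.11277805  0.018     ]]
ink [0.4328 0.2687] yaw 2.422 size mm 77.8 49.2 px (352, 81, 73, 75)
tray2 [0.6154 0.1651] yaw 1.688 size mm 161.9 133.1 px (231, 206, 128, 101)
```

View pics/m.png

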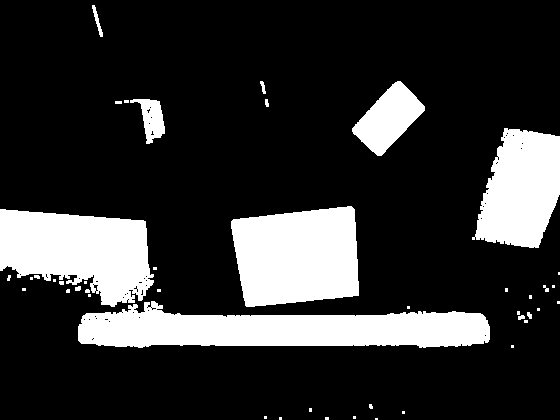

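The masks are clean: tin 78×49 at (0.433,0.269) and tray_two at (0.615,0.165), both close to the given sizes. Next I'll get tray_three from the fixed cameras and work out the tin approach.

```bash
python3 - <<'E'
from h import *
for n,r3,r2 in (("scene",(165,180,250,245),(220,240,310,303)),("side",(300,195,402,285),(252,150,328,200))):
    s=snapshot(n);g=s["img"].astype(int);v=g.max(2);rat=(v-g.min(2))/np.maximum(v,1)
    m=((rat<.2)&(v>60)).astype(np.uint8)
    blob(s,m,r3,.012,n+" tray3");blob(s,m,r2,.012,n+" tray2")
togo([0.433,0.2687,0.022],2.422-np.pi/2)
E
```

```text
scene tray3 [ 0.6201 -0.1529] yaw 1.495 size mm 259.9 135.6 px (176, 187, 69, 53)
scene tray2 [0.6178 0.1703] yaw 1.69 size mm 174.6 139.2 px (226, 245, 80, 56)
side tray3 [ 0.6113 -0.163 ] yaw 1.497 size mm 246.6 142.2 px (311, 204, 84, 74)
side tray2 [0.612  0.1608] yaw 1.688 size mm 172.3 137.8 px (261, 154, 61, 44)
togo cm [ 6.76 12.03 24.79] tool-y yaw 1.573 z [-0.     0.001 -1.   ] tcp [0.5009 0.1484 0.2698] q [-0.16  0.54 -0.35  1.84  0.25  0.8   0.94] open 0.999 t 1.95
rz 0.722
```

Call:
send_rows(
  motion=[
    {"x": 2.25,"y": 4.0,"z": 0,"rx": 0,"ry": 0,"rz": 0,"jaw": 8.8},
    {"x": 2.25,"y": 4.0,"z": 0,"rx": 0,"ry": 0,"rz": 0,"jaw": 8.8},
    {"x": 2.25,"y": 4.0,"z": 0,"rx": 0,"ry": 0,"rz": 0,"jaw": 8.8},
    {"x": 0,"y": 0,"z": 4,"rx": 0,"ry": 0,"rz": 0.145,"jaw": 8.8},
    {"x": 0,"y": 0,"z": 4,"rx": 0,"ry": 0,"rz": 0.145,"jaw": 8.8},
  ],
)

```text
clock: 2.45
tool_pos: [0.4335, 0.2704, 0.19]
eef_rot: [0.145, 0.989, 0.002, 0.001]
contact_force: [0.0, -0.1, -0.3]
opening: 0.997
finger_force: 0.0
```

Call:
send_rows(
  motion=[
    {"x": 0,"y": 0,"z": 4,"rx": 0,"ry": 0,"rz": 0.145,"jaw": 8.8},
    {"x": 0,"y": 0,"z": 3,"rx": 0,"ry": 0,"rz": 0.145,"jaw": 8.8},
    {"x": 0,"y": 0,"z": 2,"rx": 0,"ry": 0,"rz": 0.142,"jaw": 8.8},
    {"x": 0,"y": 0,"z": 0,"rx": 0,"ry": 0,"rz": 0,"jaw": 8.8},
    {"x": 0,"y": 0,"z": 0,"rx": 0,"ry": 0,"rz": 0,"jaw": 8.8},
  ],
)

```text
clock: 2.95
tool_pos: [0.4339, 0.2678, 0.1001]
eef_rot: [0.351, 0.936, 0.0, -0.0]
contact_force: [0.3, 0.5, 0.4]
opening: 0.998
finger_force: 0.0
```

```bash
python3 - <<'E'
from h import *
togo([0.433,0.2687,0.022],2.422-np.pi/2)
E
```

```text
togo cm [0.12 0.01 7.81] tool-y yaw 0.853 z [-0.  0. -1.] tcp [0.4339 0.2678 0.1001] q [-0.61  0.79 -0.05  2.03  0.12  0.32  0.09] open 0.998 t 2.95
rz 0.002
```

Call:
send_rows(
  motion=[
    {"x": 0.1,"y": 0,"z": 3.5,"rx": 0,"ry": 0,"rz": 0,"jaw": 8.8},
    {"x": 0,"y": 0,"z": 2.8,"rx": 0,"ry": 0,"rz": 0,"jaw": 8.8},
    {"x": 0,"y": 0,"z": 1.5,"rx": 0,"ry": 0,"rz": 0,"jaw": 8.8},
    {"x": 0,"y": 0,"z": 0,"rx": 0,"ry": 0,"rz": 0,"jaw": 3},
    {"x": 0,"y": 0,"z": 0,"rx": 0,"ry": 0,"rz": 0,"jaw": 3},
  ],
  grip_force=20,
)

```text
clock: 3.45
tool_pos: [0.4341, 0.2681, 0.0228]
eef_rot: [0.353, 0.936, 0.001, 0.0]
contact_force: [0.7, 0.5, -0.2]
opening: 0.842
finger_force: 0.0
```

Call:
send_rows(
  motion=[
    {"x": 0,"y": 0,"z": 0,"rx": 0,"ry": 0,"rz": 0,"jaw": 3},
    {"x": 0,"y": 0,"z": 0,"rx": 0,"ry": 0,"rz": 0,"jaw": 3},
    {"x": 0,"y": 0,"z": 0,"rx": 0,"ry": 0,"rz": 0,"jaw": 3},
    {"x": 0,"y": 0,"z": 0,"rx": 0,"ry": 0,"rz": 0,"jaw": 3},
    {"x": 0,"y": 0,"z": 0,"rx": 0,"ry": 0,"rz": 0,"jaw": 3},
  ],
)

```text
clock: 3.95
tool_pos: [0.4341, 0.2682, 0.0224]
eef_rot: [0.354, 0.935, 0.001, 0.0]
contact_force: [0.3, 0.0, 6.2]
opening: 0.517
finger_force: 20.0
```

Call:
send_rows(
  motion=[
    {"x": 0,"y": 0,"z": -1.5,"rx": 0,"ry": 0,"rz": 0,"jaw": 3},
    {"x": 0,"y": 0,"z": -3,"rx": 0,"ry": 0,"rz": 0,"jaw": 3},
    {"x": 0,"y": 0,"z": -4,"rx": 0,"ry": 0,"rz": -0.1,"jaw": 3},
    {"x": 0,"y": 0,"z": -4,"rx": 0,"ry": 0,"rz": -0.14,"jaw": 3},
    {"x": 0,"y": 0,"z": -3,"rx": 0,"ry": 0,"rz": -0.14,"jaw": 3},
  ],
)

```text
clock: 4.45
tool_pos: [0.4336, 0.2674, 0.1797]
eef_rot: [0.168, 0.986, 0.0, 0.001]
contact_force: [0.1, 0.6, -1.8]
opening: 0.52
finger_force: 20.0
```

Call:
send_rows(
  motion=[
    {"x": 0,"y": 0,"z": 0,"rx": 0,"ry": 0,"rz": -0.14,"jaw": 3},
    {"x": -1,"y": -2,"z": 0,"rx": 0,"ry": 0,"rz": -0.123,"jaw": 3},
    {"x": -2.1,"y": -4.1,"z": 0,"rx": 0,"ry": 0,"rz": 0,"jaw": 3},
    {"x": -2.1,"y": -4.1,"z": 0,"rx": 0,"ry": 0,"rz": 0,"jaw": 3},
    {"x": -2.1,"y": -4.1,"z": 0,"rx": 0,"ry": 0,"rz": 0,"jaw": 3},
  ],
)

```text
clock: 4.95
tool_pos: [0.4923, 0.1165, 0.1774]
eef_rot: [0.039, 0.999, -0.0, -0.0]
contact_force: [0.9, 0.6, -1.3]
opening: 0.515
finger_force: 20.0
```

Call:
send_rows(
  motion=[
    {"x": -2.1,"y": -4.1,"z": 0,"rx": 0,"ry": 0,"rz": 0,"jaw": 3},
    {"x": -2.1,"y": -4.1,"z": 0,"rx": 0,"ry": 0,"rz": 0,"jaw": 3},
    {"x": -2.1,"y": -4.1,"z": 0,"rx": 0,"ry": 0,"rz": 0,"jaw": 3},
    {"x": -2.1,"y": -4.1,"z": 0,"rx": 0,"ry": 0,"rz": 0,"jaw": 3},
    {"x": -2.1,"y": -4.1,"z": 0,"rx": 0,"ry": 0,"rz": 0,"jaw": 3},
  ],
)

```text
clock: 5.45
tool_pos: [0.5803, -0.0965, 0.1774]
eef_rot: [0.04, 0.999, -0.0, -0.0]
contact_force: [0.8, 0.7, -1.2]
opening: 0.521
finger_force: 20.0
```

Call:
send_rows(
  motion=[
    {"x": -2.1,"y": -4.1,"z": 0,"rx": 0,"ry": 0,"rz": 0,"jaw": 3},
    {"x": -2.1,"y": -2.2,"z": 0,"rx": 0,"ry": 0,"rz": 0,"jaw": 3},
    {"x": -2.1,"y": 0,"z": 0,"rx": 0,"ry": 0,"rz": 0,"jaw": 3},
    {"x": 0,"y": 0,"z": 0,"rx": 0,"ry": 0,"rz": 0,"jaw": 3},
    {"x": 0,"y": 0,"z": 0,"rx": 0,"ry": 0,"rz": 0,"jaw": 3},
  ],
)

```text
clock: 5.95
tool_pos: [0.6374, -0.1613, 0.1767]
eef_rot: [0.039, 0.999, 0.0, -0.001]
contact_force: [0.0, 0.3, -0.9]
opening: 0.522
finger_force: 20.0
```

```bash
python3 - <<'E'
from h import *
togo([0.615,-0.159,0.1],1.496)
s=snapshot("wrist");cv2.imwrite("pics/w3.png",s["img"][:,:,::-1])
import pickle;pickle.dump(s,open("w3.pkl","wb"))
E
```

```text
togo cm [2.23 0.05 7.68] tool-y yaw 1.492 z [-0.002  0.001 -1.   ] tcp [ 0.6374 -0.1613  0.1767] q [ 0.38  0.84 -0.4   1.52  0.39  0.87  1.34] open 0.522 t 5.95
rz -0.004
```

View pics/w3.png

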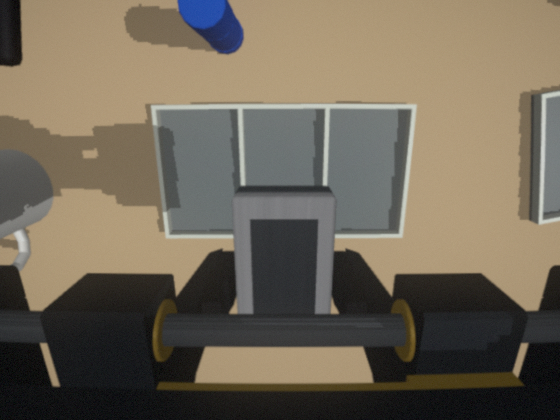

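The tray's outer rim corners are at (153,105), (415,105), (402,238) and (165,238). The tin is held square, the mug is at the far left (20,190) and blue is at (215,20).

```bash
python3 - <<'E'
from h import *
import pickle
s=pickle.load(open("w3.pkl","rb"))
P=plane(s,[(153,104),(415,104),(402,238),(165,239)],.014)[:,:2]
print(P.round(4),P.mean(0),[np.linalg.norm(P[i]-P[i-1]).round(4) for i in range(4)])
e=P[1]-P[0];f=P[2]-P[3];print(np.arctan2(e[1],e[0]),np.arctan2(f[1],f[0]))
c=P.mean(0);y=(e+f)/np.linalg.norm(e+f)
for k in (-.078,0,.078): print(k,(c+k*y).round(4))
# self inker, glue etc not seen; held tin near edge
print("tin face", plane(s,[(236,186),(333,186)],s["extrinsics"][2][3]-0.13))
togo([c[0],c[1],0.028],np.arctan2(y[1],y[0]))
E
```

```text
[[ 0.5454 -0.2723]
 [ 0.564  -0.0387]
 [ 0.6923 -0.0473]
 [ 0.6746 -0.2852]] [ 0.61907265 -0.16085633] [np.float64(0.1297), np.float64(0.2343), np.float64(0.1287), np.float64(0.2385)]
1.4917190631709532 1.4961886817011498
-0.078 [ 0.6131 -0.2386]
0 [ 0.6191 -0.1609]
0.078 [ 0.6251 -0.0831]
tin face [[ 0.59002818 -0.17849812  0.1818246 ]
 [ 0.59321345 -0.13832266  0.1818246 ]]
togo cm [ 1.76 -0.12 14.88] tool-y yaw 1.492 z [-0.002  0.    -1.   ] tcp [ 0.637  -0.1611  0.1768] q [ 0.38  0.84 -0.4   1.52  0.39  0.87  1.34] open 0.523 t 6.0
rz -0.002
```

Call:
send_rows(
  motion=[
    {"x": 1.8,"y": -0.1,"z": 3.5,"rx": 0,"ry": 0,"rz": 0,"jaw": 3},
    {"x": 0,"y": 0,"z": 4,"rx": 0,"ry": 0,"rz": 0,"jaw": 3},
    {"x": 0,"y": 0,"z": 3.7,"rx": 0,"ry": 0,"rz": 0,"jaw": 3},
    {"x": 0,"y": 0,"z": 2.5,"rx": 0,"ry": 0,"rz": 0,"jaw": 3},
    {"x": 0,"y": 0,"z": 1.2,"rx": 0,"ry": 0,"rz": 0,"jaw": 3},
  ],
)

```text
clock: 6.5
tool_pos: [0.6177, -0.1606, 0.0258]
eef_rot: [0.039, 0.999, 0.0, -0.003]
contact_force: [-6.5, 0.8, 28.8]
opening: 0.513
finger_force: 20.0
```

Call:
send_rows(
  motion=[
    {"x": 0,"y": 0,"z": 0,"rx": 0,"ry": 0,"rz": 0,"jaw": 3},
    {"x": 0,"y": 0,"z": 0,"rx": 0,"ry": 0,"rz": 0,"jaw": 3},
    {"x": 0,"y": 0,"z": 0,"rx": 0,"ry": 0,"rz": 0,"jaw": 6},
    {"x": 0,"y": 0,"z": 0,"rx": 0,"ry": 0,"rz": 0,"jaw": 6},
    {"x": 0,"y": 0,"z": 0,"rx": 0,"ry": 0,"rz": 0,"jaw": 6},
  ],
)

```text
clock: 7.0
tool_pos: [0.6208, -0.1617, 0.0285]
eef_rot: [0.04, 0.999, -0.0, 0.001]
contact_force: [0.5, 0.2, 0.1]
opening: 0.676
finger_force: 0.0
```

Call:
send_rows(
  motion=[
    {"x": 0,"y": 0,"z": -2,"rx": 0,"ry": 0,"rz": 0,"jaw": 6},
    {"x": 0,"y": 0,"z": -4,"rx": 0,"ry": 0,"rz": 0,"jaw": 6},
    {"x": 0,"y": 0,"z": -4,"rx": 0,"ry": 0,"rz": -0.1,"jaw": 6},
    {"x": 0,"y": 0,"z": -4,"rx": 0,"ry": 0,"rz": -0.1,"jaw": 6},
    {"x": 0,"y": 0,"z": -4,"rx": 0,"ry": 0,"rz": -0.1,"jaw": 6},
  ],
)

```text
clock: 7.5
tool_pos: [0.6202, -0.1617, 0.2097]
eef_rot: [-0.112, 0.994, -0.0, 0.0]
contact_force: [0.2, -0.3, -0.8]
opening: 0.682
finger_force: 0.0
```

Call:
send_rows(
  motion=[
    {"x": 0.7,"y": 4.5,"z": 0,"rx": 0,"ry": 0,"rz": 0,"jaw": 6},
    {"x": 0.7,"y": 4.5,"z": 0,"rx": 0,"ry": 0,"rz": 0,"jaw": 6},
    {"x": 0.7,"y": 4.5,"z": 0,"rx": 0,"ry": 0,"rz": 0,"jaw": 6},
    {"x": 0.7,"y": 4.5,"z": 0,"rx": 0,"ry": 0,"rz": 0,"jaw": 6},
    {"x": 0.7,"y": 4.5,"z": 0,"rx": 0,"ry": 0,"rz": 0,"jaw": 6},
  ],
)

```text
clock: 8.0
tool_pos: [0.5364, 0.0517, 0.2082]
eef_rot: [-0.11, 0.994, 0.0, 0.0]
contact_force: [0.4, 0.6, 1.4]
opening: 0.679
finger_force: 0.0
```

Call:
send_rows(
  motion=[
    {"x": 0.7,"y": 4.5,"z": 0,"rx": 0,"ry": 0,"rz": 0,"jaw": 6},
    {"x": 0.7,"y": 4.5,"z": 0,"rx": 0,"ry": 0,"rz": 0,"jaw": 6},
    {"x": 0,"y": 0,"z": 0,"rx": 0,"ry": 0,"rz": 0,"jaw": 6},
    {"x": 0,"y": 0,"z": 0,"rx": 0,"ry": 0,"rz": 0,"jaw": 6},
    {"x": 0,"y": 0,"z": 0,"rx": 0,"ry": 0,"rz": 0,"jaw": 6},
  ],
)

```text
clock: 8.5
tool_pos: [0.5043, 0.1336, 0.2078]
eef_rot: [-0.109, 0.994, -0.001, 0.0]
contact_force: [0.1, -0.2, -1.1]
opening: 0.679
finger_force: 0.0
```

```bash
python3 - <<'E'
from h import *
togo([0.4413,0.1235,0.03],.22+np.pi/2)
s=snapshot("wrist");cv2.imwrite("pics/w4.png",s["img"][:,:,::-1])
import pickle;pickle.dump(s,open("w4.pkl","wb"))
E
```

```text
togo cm [ 6.37  0.4  17.78] tool-y yaw 1.789 z [ 0.    -0.001 -1.   ] tcp [0.5043 0.1336 0.2078] q [-0.07  0.64 -0.46  1.91  0.44  0.68  1.  ] open 0.679 t 8.5
rz -0.002
```

View pics/w4.png

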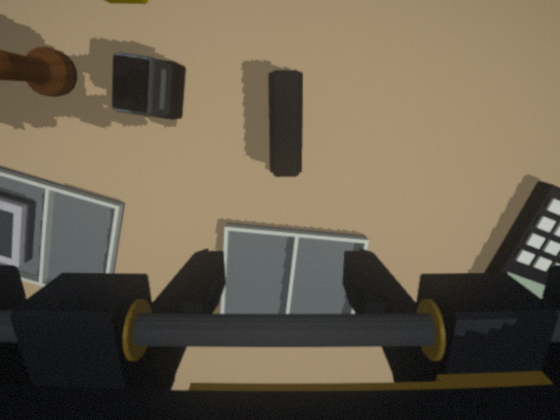

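The stapler's top is now square in view at (270,71)–(300,175). The self-inker cap is at (114,54), (151,57), (147,115), (114,111), and the tin in its compartment shows at the left edge. Measuring both.

```bash
python3 - <<'E'
from h import *
import pickle
s=pickle.load(open("w4.pkl","rb"))
g=s["img"].astype(int).max(2)
print("row120",g[120,258:312:2]);print("row80",g[80,258:312:2]);print("row165",g[165,258:312:2]);print("col287",g[60:190:3,287])
for n,q,z in (("stapler",[(270,71),(301,71),(301,175),(275,175)],.042),("inker",[(114,54),(151,57),(147,115),(114,111)],.08)):
    P=plane(s,q,z)[:,:2];print(n,P.mean(0).round(4),[np.linalg.norm(P[i]-P[i-1]).round(4) for i in range(4)],[np.arctan2(*(P[i]-P[j])[::-1]).round(3) for i,j in ((3,0),(2,1))])
P=plane(s,[(273,70),(300,70)],.042);print(P.mean(0))
E
```

```text
row120 [115 116 114 114 113 108  49  44  46  45  47  47  46  47  50  43  45  48
  48  50  45  49 107 161 165 165 165]
row80 [116 116 113 114 113  82  49  46  48  51  50  48  50  49  48  53  52  49
  53  51  45  51  93 163 162 162 165]
row165 [165 166 165 157 119 113  69  47  50  56  50  54  52  48  52  55  53  51
  53  51  53  58 147 165 167 167 169]
col287 [164 162 162 102  48  50  50  50  49  50  50  47  49  46  45  47  49  48
  49  46  49  51  50  47  50  50  52  51  49  53  49  53  53  50  53  52
  53  51  57 147 167 168 165 169]
stapler [0.4416 0.1214] [np.float64(0.0924), np.float64(0.0271), np.float64(0.0923), np.float64(0.0247)] [np.float64(0.258), np.float64(0.233)]
inker [ 0.4358 -0.0044] [np.float64(0.0425), np.float64(0.0287), np.float64(0.0435), np.float64(0.0267)] [np.float64(0.084), np.float64(0.039)]
[0.39579535 0.11088034 0.042     ]
```

Call:
send_rows(
  motion=[
    {"x": 3.2,"y": 0.1,"z": 2,"rx": 0,"ry": 0,"rz": -0.02,"jaw": 6},
    {"x": 3.2,"y": 0.1,"z": 3,"rx": 0,"ry": 0,"rz": 0,"jaw": 6},
    {"x": 0,"y": 0,"z": 4.5,"rx": 0,"ry": 0,"rz": 0,"jaw": 6},
    {"x": 0,"y": 0,"z": 4,"rx": 0,"ry": 0,"rz": 0,"jaw": 6},
    {"x": 0,"y": 0,"z": 2.5,"rx": 0,"ry": 0,"rz": 0,"jaw": 6},
  ],
)

```text
clock: 9.05
tool_pos: [0.441, 0.1207, 0.0457]
eef_rot: [-0.119, 0.993, -0.001, -0.001]
contact_force: [0.7, -0.2, 0.2]
opening: 0.684
finger_force: 0.0
```

Call:
send_rows(
  motion=[
    {"x": 0,"y": 0,"z": 1.5,"rx": 0,"ry": 0,"rz": 0,"jaw": 6},
    {"x": 0,"y": 0,"z": 0.6,"rx": 0,"ry": 0,"rz": 0,"jaw": 6},
    {"x": 0,"y": 0,"z": 0,"rx": 0,"ry": 0,"rz": 0,"jaw": 1},
    {"x": 0,"y": 0,"z": 0,"rx": 0,"ry": 0,"rz": 0,"jaw": 1},
    {"x": 0,"y": 0,"z": 0,"rx": 0,"ry": 0,"rz": 0,"jaw": 1},
  ],
)

```text
clock: 9.55
tool_pos: [0.4424, 0.1221, 0.0278]
eef_rot: [-0.119, 0.993, 0.0, -0.0]
contact_force: [0.1, 0.7, -0.5]
opening: 0.431
finger_force: 0.0
```

Call:
send_rows(
  motion=[
    {"x": 0,"y": 0,"z": 0,"rx": 0,"ry": 0,"rz": 0,"jaw": 1},
    {"x": 0,"y": 0,"z": 0,"rx": 0,"ry": 0,"rz": 0,"jaw": 1},
    {"x": 0,"y": 0,"z": 0,"rx": 0,"ry": 0,"rz": 0,"jaw": 1},
    {"x": 0,"y": 0,"z": 0,"rx": 0,"ry": 0,"rz": 0,"jaw": 1},
    {"x": 0,"y": 0,"z": 0,"rx": 0,"ry": 0,"rz": 0,"jaw": 1},
  ],
)

```text
clock: 10.05
tool_pos: [0.4422, 0.1223, 0.0278]
eef_rot: [-0.12, 0.993, -0.0, -0.0]
contact_force: [0.7, -1.0, 5.7]
opening: 0.293
finger_force: 20.0
```

```bash
python3 - <<'E'
from h import *
togo([0.6251,-0.0831,0.18],1.494)
r=R.from_euler('z',1.494).apply([[0,1,0],[1,0,0]]);st=get_state();d=np.array([0.6251,-0.0831,.18])-st["tool_pos"]
print("after turn: x,y", d@r[0]*100, d@r[1]*100, "dz",d[2]*100)
E
```

```text
togo cm [-12.88 -24.31 -15.21] tool-y yaw 1.811 z [-0.    -0.001 -1.   ] tcp [0.4422 0.1223 0.0278] q [-0.34  0.92 -0.04  2.2   0.92  0.04  0.52] open 0.293 t 10.05
rz 0.317
after turn: x,y -19.80980384801586 -19.0777358306538 dz 15.216748264224533
```

Call:
send_rows(
  motion=[
    {"x": 0,"y": 0,"z": -1.5,"rx": 0,"ry": 0,"rz": 0,"jaw": 1},
    {"x": 0,"y": 0,"z": -3,"rx": 0,"ry": 0,"rz": 0,"jaw": 1},
    {"x": 0,"y": 0,"z": -4,"rx": 0,"ry": 0,"rz": 0.1,"jaw": 1},
    {"x": 0,"y": 0,"z": -4,"rx": 0,"ry": 0,"rz": 0.11,"jaw": 1},
    {"x": 0,"y": 0,"z": -2.7,"rx": 0,"ry": 0,"rz": 0.107,"jaw": 1},
  ],
)

```text
clock: 10.55
tool_pos: [0.4419, 0.1229, 0.1814]
eef_rot: [0.041, 0.999, 0.001, -0.0]
contact_force: [1.2, 0.2, -1.5]
opening: 0.288
finger_force: 20.0
```

Call:
send_rows(
  motion=[
    {"x": -3.3,"y": -3.2,"z": 0,"rx": 0,"ry": 0,"rz": 0,"jaw": 1},
    {"x": -3.3,"y": -3.2,"z": 0,"rx": 0,"ry": 0,"rz": 0,"jaw": 1},
    {"x": -3.3,"y": -3.2,"z": 0,"rx": 0,"ry": 0,"rz": 0,"jaw": 1},
    {"x": -3.3,"y": -3.2,"z": 0,"rx": 0,"ry": 0,"rz": 0,"jaw": 1},
    {"x": -3.3,"y": -3.2,"z": 0,"rx": 0,"ry": 0,"rz": 0,"jaw": 1},
  ],
)

```text
clock: 11.05
tool_pos: [0.5945, -0.0512, 0.1787]
eef_rot: [0.038, 0.999, -0.0, -0.001]
contact_force: [1.1, 0.9, -1.5]
opening: 0.287
finger_force: 20.0
```

Call:
send_rows(
  motion=[
    {"x": -3.3,"y": -3.1,"z": 0,"rx": 0,"ry": 0,"rz": 0,"jaw": 1},
    {"x": 0,"y": 0,"z": 0,"rx": 0,"ry": 0,"rz": 0,"jaw": 1},
    {"x": 0,"y": 0,"z": 0,"rx": 0,"ry": 0,"rz": 0,"jaw": 1},
    {"x": 0,"y": 0,"z": 0,"rx": 0,"ry": 0,"rz": 0,"jaw": 1},
    {"x": 0,"y": 0,"z": 0,"rx": 0,"ry": 0,"rz": 0,"jaw": 1},
  ],
)

```text
clock: 11.55
tool_pos: [0.6239, -0.081, 0.1791]
eef_rot: [0.037, 0.999, 0.0, -0.001]
contact_force: [-0.9, 0.3, -0.9]
opening: 0.291
finger_force: 20.0
```

```bash
python3 - <<'E'
from h import *
togo([0.6251,-0.0831,0.0325],1.494)
s=snapshot("wrist");cv2.imwrite("pics/w5.png",s["img"][:,:,::-1])
import pickle;pickle.dump(s,open("w5.pkl","wb"))
E
```

```text
togo cm [-0.18 -0.2  14.66] tool-y yaw 1.497 z [-0.003  0.    -1.   ] tcp [ 0.6239 -0.081   0.1791] q [ 0.35  0.83 -0.55  1.6   0.53  0.87  1.09] open 0.291 t 11.55
rz 0.003
```

View pics/w5.png

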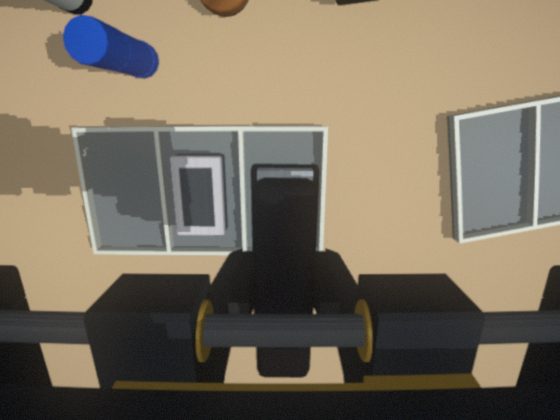

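The tin lies flat in the middle compartment (198,195). The stapler hangs level and square over the right-hand one, so I'm lowering it.

Call:
send_rows(
  motion=[
    {"x": -0.2,"y": -0.2,"z": 3.5,"rx": 0,"ry": 0,"rz": 0,"jaw": 1},
    {"x": 0,"y": 0,"z": 4,"rx": 0,"ry": 0,"rz": 0,"jaw": 1},
    {"x": 0,"y": 0,"z": 3.5,"rx": 0,"ry": 0,"rz": 0,"jaw": 1},
    {"x": 0,"y": 0,"z": 2,"rx": 0,"ry": 0,"rz": 0,"jaw": 1},
    {"x": 0,"y": 0,"z": 0.9,"rx": 0,"ry": 0,"rz": 0,"jaw": 1},
  ],
)

```text
clock: 12.1
tool_pos: [0.6248, -0.0842, 0.0381]
eef_rot: [0.038, 0.999, -0.0, -0.003]
contact_force: [-0.6, 0.4, -1.4]
opening: 0.295
finger_force: 20.0
```

Call:
send_rows(
  motion=[
    {"x": 0,"y": 0,"z": 0.5,"rx": 0,"ry": 0,"rz": 0,"jaw": 1},
    {"x": 0,"y": 0,"z": 0.3,"rx": 0,"ry": 0,"rz": 0,"jaw": 1},
    {"x": 0,"y": 0,"z": 0,"rx": 0,"ry": 0,"rz": 0,"jaw": 1},
    {"x": 0,"y": 0,"z": 0,"rx": 0,"ry": 0,"rz": 0,"jaw": 4},
    {"x": 0,"y": 0,"z": 0,"rx": 0,"ry": 0,"rz": 0,"jaw": 4},
  ],
)

```text
clock: 12.6
tool_pos: [0.6273, -0.0851, 0.0333]
eef_rot: [0.038, 0.999, -0.0, 0.0]
contact_force: [0.2, -0.2, -0.2]
opening: 0.444
finger_force: 0.0
```

Call:
send_rows(
  motion=[
    {"x": 0,"y": 0,"z": 0,"rx": 0,"ry": 0,"rz": 0,"jaw": 4},
    {"x": 0,"y": 0,"z": -1.5,"rx": 0,"ry": 0,"rz": 0,"jaw": 4},
    {"x": 0,"y": 0,"z": -3.5,"rx": 0,"ry": 0,"rz": 0,"jaw": 4},
    {"x": 0,"y": 0,"z": -4.5,"rx": 0,"ry": 0,"rz": 0,"jaw": 6},
    {"x": 0,"y": 0,"z": -4.5,"rx": 0,"ry": 0,"rz": 0,"jaw": 6},
  ],
)

```text
clock: 13.1
tool_pos: [0.6263, -0.0849, 0.1746]
eef_rot: [0.038, 0.999, -0.0, -0.001]
contact_force: [1.2, 0.1, 0.3]
opening: 0.609
finger_force: 0.0
```

Call:
send_rows(
  motion=[
    {"x": 2,"y": -2.3,"z": -3,"rx": 0,"ry": 0,"rz": 0,"jaw": 6},
    {"x": 2,"y": -2.3,"z": -3.5,"rx": 0,"ry": 0,"rz": 0,"jaw": 6},
    {"x": 2,"y": -2.3,"z": 0,"rx": 0,"ry": 0,"rz": 0,"jaw": 6},
    {"x": 2,"y": -2.3,"z": 0,"rx": 0,"ry": 0,"rz": 0,"jaw": 6},
    {"x": 0,"y": 0,"z": 0,"rx": 0,"ry": 0,"rz": 0,"jaw": 6},
  ],
)

```text
clock: 13.6
tool_pos: [0.5365, -0.1753, 0.2383]
eef_rot: [0.041, 0.999, -0.002, -0.002]
contact_force: [-0.2, 0.4, -0.3]
opening: 0.686
finger_force: 0.0
```

Call:
send_rows(
  motion=[
    {"x": 0,"y": 0,"z": 0,"rx": 0,"ry": 0,"rz": 0,"jaw": 6},
    {"x": 0,"y": 0,"z": 0,"rx": 0,"ry": 0,"rz": 0,"jaw": 6},
    {"x": 0,"y": 0,"z": 0,"rx": 0,"ry": 0,"rz": 0,"jaw": 6},
    {"x": 0,"y": 0,"z": 0,"rx": 0,"ry": 0,"rz": 0,"jaw": 6},
    {"x": 0,"y": 0,"z": 0,"rx": 0,"ry": 0,"rz": 0,"jaw": 6},
  ],
)

```text
clock: 14.1
tool_pos: [0.5403, -0.17, 0.2372]
eef_rot: [0.038, 0.999, -0.0, -0.001]
contact_force: [-0.3, -0.3, 0.6]
opening: 0.681
finger_force: 0.0
```

```bash
python3 - <<'E'
from h import *
togo([0.44,-0.115,0.1],1.494)
s=snapshot("wrist");cv2.imwrite("pics/w6.png",s["img"][:,:,::-1])
import pickle;pickle.dump(s,open("w6.pkl","wb"))
E
```

```text
togo cm [10.39  4.73 13.73] tool-y yaw 1.495 z [-0.001  0.    -1.   ] tcp [ 0.5403 -0.17    0.2372] q [ 0.58  0.68 -0.61  1.75  0.49  0.87  1.25] open 0.681 t 14.1
rz 0.001
```

View pics/w6.png

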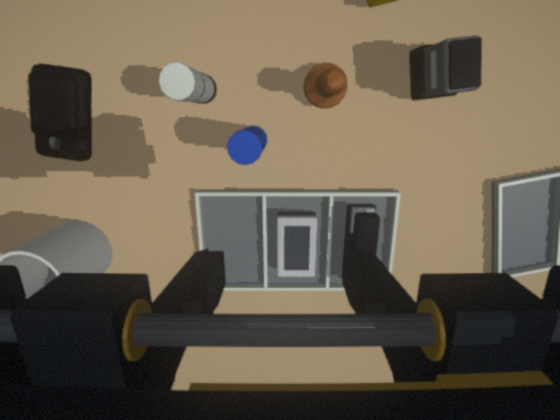

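Seen here: glue cap (176,84), wood stamp (326,86), blue top (245,147), self-inker cap (465,65), the mouse and mug at left. The tin and stapler are both in their compartments.

```bash
python3 - <<'E'
from h import *
import pickle
s=pickle.load(open("w6.pkl","rb"));i=s["img"];g=i.astype(int)
hsv=cv2.cvtColor(i,cv2.COLOR_RGB2HSV)
m=((hsv[...,0]<14)&(hsv[...,1]>130)).astype(np.uint8)
blob(s,m,(290,50,360,120),.018,"wood foot-plane")
m=((hsv[...,1]<50)&(hsv[...,2]>110)).astype(np.uint8);m=cv2.morphologyEx(m,cv2.MORPH_OPEN,np.ones((3,3)))
blob(s,m,(150,55,196,110),.09,"glue top")
m=((hsv[...,0]>105)&(hsv[...,1]>150)).astype(np.uint8)
blob(s,m,(215,115,265,170),.09,"blue")
P=plane(s,[(447,40),(480,37),(482,89),(450,93)],.08)[:,:2];print("inker",P.mean(0),[np.linalg.norm(P[i]-P[i-1]).round(4) for i in range(4)],[np.arctan2(*(P[i]-P[j])[::-1]).round(3) for i,j in ((3,0),(2,1))])
print("glue top c",plane(s,[(176,84)],.09),"foot",plane(s,[(203,90)],.01))
c=i[55:115,140:350];cv2.imwrite("pics/w6c.png",cv2.resize(c[:,:,::-1],(800,229),interpolation=cv2.INTER_CUBIC))
E
```

```text
wood foot-plane [ 0.4404 -0.1042] yaw 3.108 size mm 8.0 5.2 px (338, 79, 6, 9)
glue top [ 0.4333 -0.2519] yaw 1.425 size mm 30.2 30.2 px (159, 62, 37, 39)
blue [ 0.4917 -0.2016] yaw 2.112 size mm 28.5 27.6 px (228, 131, 34, 33)
inker [ 0.43683947 -0.00726341] [np.float64(0.0433), np.float64(0.0285), np.float64(0.0426), np.float64(0.0286)] [np.float64(0.111), np.float64(0.116)]
glue top c [[ 0.43540255 -0.25300862  0.09      ]] foot [[ 0.43559511 -0.24978391  0.01      ]]
```

View pics/w6c.png

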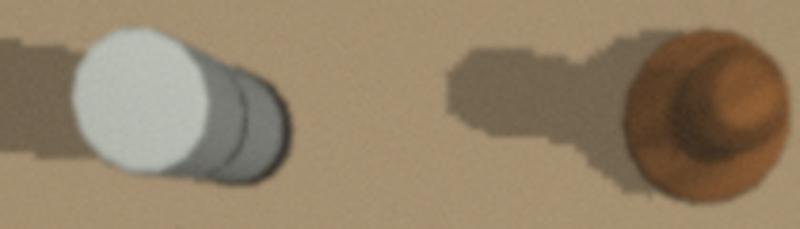

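```bash
python3 - <<'E'
from h import *
import pickle
s=pickle.load(open("w6.pkl","rb"))
f=plane(s,[(325,85.7)],.018)[0];t=plane(s,[(335.5,78.1)],.074)[0];print(f,t)
c=(f+t)/2;togo([c[0],c[1],.046],1.494)
E
```

```text
[ 0.44192945 -0.12043988  0.018     ] [ 0.43991597 -0.11810654  0.074     ]
togo cm [10.25  4.32 19.13] tool-y yaw 1.495 z [-0.002 -0.    -1.   ] tcp [ 0.5402 -0.1702  0.2372] q [ 0.58  0.68 -0.61  1.75  0.49  0.87  1.25] open 0.679 t 14.15
rz 0.001
```

Call:
send_rows(
  motion=[
    {"x": 3.4,"y": 1.45,"z": 0,"rx": 0,"ry": 0,"rz": 0,"jaw": 6},
    {"x": 3.4,"y": 1.45,"z": 1,"rx": 0,"ry": 0,"rz": 0,"jaw": 6},
    {"x": 3.45,"y": 1.4,"z": 1.1,"rx": 0,"ry": 0,"rz": 0,"jaw": 6},
    {"x": 0,"y": 0,"z": 4,"rx": 0,"ry": 0,"rz": 0,"jaw": 6},
    {"x": 0,"y": 0,"z": 4.5,"rx": 0,"ry": 0,"rz": 0,"jaw": 6},
  ],
)

```text
clock: 14.65
tool_pos: [0.4415, -0.1198, 0.1318]
eef_rot: [0.038, 0.999, -0.0, 0.001]
contact_force: [0.6, -0.4, -0.3]
opening: 0.679
finger_force: 0.0
```

Call:
send_rows(
  motion=[
    {"x": 0,"y": 0,"z": 4,"rx": 0,"ry": 0,"rz": 0,"jaw": 6},
    {"x": 0,"y": 0,"z": 3,"rx": 0,"ry": 0,"rz": 0,"jaw": 6},
    {"x": 0,"y": 0,"z": 1.5,"rx": 0,"ry": 0,"rz": 0,"jaw": 6},
    {"x": 0,"y": 0,"z": 0,"rx": 0,"ry": 0,"rz": 0,"jaw": 6},
    {"x": 0,"y": 0,"z": 0,"rx": 0,"ry": 0,"rz": 0,"jaw": 1},
  ],
)

```text
clock: 15.15
tool_pos: [0.441, -0.1198, 0.0465]
eef_rot: [0.038, 0.999, -0.0, -0.001]
contact_force: [0.0, -0.0, -0.3]
opening: 0.617
finger_force: 0.0
```

Call:
send_rows(
  motion=[
    {"x": 0,"y": 0,"z": 0,"rx": 0,"ry": 0,"rz": 0,"jaw": 1},
    {"x": 0,"y": 0,"z": 0,"rx": 0,"ry": 0,"rz": 0,"jaw": 1},
    {"x": 0,"y": 0,"z": 0,"rx": 0,"ry": 0,"rz": 0,"jaw": 1},
    {"x": 0,"y": 0,"z": 0,"rx": 0,"ry": 0,"rz": 0,"jaw": 1},
    {"x": 0,"y": 0,"z": 0,"rx": 0,"ry": 0,"rz": 0,"jaw": 1},
  ],
)

```text
clock: 15.65
tool_pos: [0.4411, -0.1199, 0.0468]
eef_rot: [0.038, 0.999, 0.0, -0.0]
contact_force: [-0.1, 0.7, 2.7]
opening: 0.251
finger_force: 19.9
```

Call:
send_rows(
  motion=[
    {"x": 0,"y": 0,"z": 0,"rx": 0,"ry": 0,"rz": 0,"jaw": 1},
    {"x": 0,"y": 0,"z": -1.5,"rx": 0,"ry": 0,"rz": 0,"jaw": 1},
    {"x": 0,"y": 0,"z": -4,"rx": 0,"ry": 0,"rz": 0,"jaw": 1},
    {"x": 0,"y": 0,"z": -4.5,"rx": 0,"ry": 0,"rz": 0,"jaw": 1},
    {"x": 0,"y": 0,"z": -4,"rx": 0,"ry": 0,"rz": 0,"jaw": 1},
  ],
)

```text
clock: 16.15
tool_pos: [0.4401, -0.1201, 0.188]
eef_rot: [0.038, 0.999, -0.0, -0.002]
contact_force: [0.7, -0.4, -0.6]
opening: 0.249
finger_force: 19.9
```

```bash
python3 - <<'E'
from h import *
togo([0.6131,-0.2386,0.05],1.494)
E
```

```text
togo cm [-18.21 -10.48  13.74] tool-y yaw 1.494 z [-0.003  0.    -1.   ] tcp [ 0.4401 -0.1201  0.188 ] q [ 0.53  0.63 -0.58  2.11  0.63  0.58  0.99] open 0.249 t 16.15
rz -0.0
```

Call:
send_rows(
  motion=[
    {"x": -3.6,"y": -2.1,"z": 0,"rx": 0,"ry": 0,"rz": 0,"jaw": 1},
    {"x": -3.6,"y": -2.1,"z": 0,"rx": 0,"ry": 0,"rz": 0,"jaw": 1},
    {"x": -3.7,"y": -2.1,"z": 0,"rx": 0,"ry": 0,"rz": 0,"jaw": 1},
    {"x": -3.7,"y": -2.1,"z": 0,"rx": 0,"ry": 0,"rz": 0,"jaw": 1},
    {"x": -3.6,"y": -2.1,"z": 0,"rx": 0,"ry": 0,"rz": 0,"jaw": 1},
  ],
)

```text
clock: 16.65
tool_pos: [0.6147, -0.2401, 0.1857]
eef_rot: [0.039, 0.999, -0.0, -0.002]
contact_force: [0.7, 0.7, -1.5]
opening: 0.254
finger_force: 19.9
```

Call:
send_rows(
  motion=[
    {"x": 0,"y": 0,"z": 0,"rx": 0,"ry": 0,"rz": 0,"jaw": 1},
    {"x": 0,"y": 0,"z": 3,"rx": 0,"ry": 0,"rz": 0,"jaw": 1},
    {"x": 0,"y": 0,"z": 4,"rx": 0,"ry": 0,"rz": 0,"jaw": 1},
    {"x": 0,"y": 0,"z": 3,"rx": 0,"ry": 0,"rz": 0,"jaw": 1},
    {"x": 0,"y": 0,"z": 1.5,"rx": 0,"ry": 0,"rz": 0,"jaw": 1},
  ],
)

```text
clock: 17.15
tool_pos: [0.6111, -0.2381, 0.0678]
eef_rot: [0.038, 0.999, 0.0, -0.004]
contact_force: [-0.4, 0.7, -0.1]
opening: 0.254
finger_force: 19.9
```

```bash
python3 - <<'E'
from h import *
togo([0.6131,-0.2386,0.052],1.494)
E
```

```text
togo cm [-0.21 -0.03  1.58] tool-y yaw 1.495 z [-0.008  0.001 -1.   ] tcp [ 0.6111 -0.2381  0.0678] q [ 0.57  1.01 -0.53  1.56  0.68  0.76  1.24] open 0.254 t 17.15
rz 0.001
```

Call:
send_rows(
  motion=[
    {"x": 0,"y": 0,"z": 0.8,"rx": 0,"ry": 0,"rz": 0,"jaw": 1},
    {"x": 0,"y": 0,"z": 0.5,"rx": 0,"ry": 0,"rz": 0,"jaw": 1},
    {"x": 0,"y": 0,"z": 0.2,"rx": 0,"ry": 0,"rz": 0,"jaw": 1},
    {"x": 0,"y": 0,"z": 0,"rx": 0,"ry": 0,"rz": 0,"jaw": 1},
    {"x": 0,"y": 0,"z": 0,"rx": 0,"ry": 0,"rz": 0,"jaw": 1},
  ],
)

```text
clock: 17.65
tool_pos: [0.6148, -0.2388, 0.0573]
eef_rot: [0.038, 0.999, -0.0, 0.0]
contact_force: [-0.0, -0.5, -0.4]
opening: 0.253
finger_force: 19.9
```

Call:
send_rows(
  motion=[
    {"x": 0,"y": 0,"z": 0,"rx": 0,"ry": 0,"rz": 0,"jaw": 4.5},
    {"x": 0,"y": 0,"z": 0,"rx": 0,"ry": 0,"rz": 0,"jaw": 4.5},
    {"x": 0,"y": 0,"z": 0,"rx": 0,"ry": 0,"rz": 0,"jaw": 4.5},
    {"x": 0,"y": 0,"z": -2,"rx": 0,"ry": 0,"rz": 0,"jaw": 4.5},
    {"x": 0,"y": 0,"z": -4,"rx": 0,"ry": 0,"rz": 0,"jaw": 5},
  ],
)

```text
clock: 18.15
tool_pos: [0.6119, -0.2383, 0.114]
eef_rot: [0.038, 0.999, 0.0, -0.004]
contact_force: [0.2, -0.1, 0.1]
opening: 0.56
finger_force: 0.0
```

Call:
send_rows(
  motion=[
    {"x": 0,"y": 0,"z": -4.5,"rx": 0,"ry": 0,"rz": 0,"jaw": 5},
    {"x": 0,"y": 0,"z": -4,"rx": 0,"ry": 0,"rz": 0,"jaw": 5},
    {"x": 2.5,"y": 0,"z": -2,"rx": 0,"ry": 0,"rz": -0.14,"jaw": 5},
    {"x": 2.5,"y": 0,"z": 0,"rx": 0,"ry": 0,"rz": -0.14,"jaw": 5},
    {"x": 2.5,"y": 0,"z": 0,"rx": 0,"ry": 0,"rz": -0.14,"jaw": 5},
  ],
)

```text
clock: 18.65
tool_pos: [0.5397, -0.2427, 0.2226]
eef_rot: [-0.174, 0.985, -0.001, 0.0]
contact_force: [-0.4, -0.6, -0.6]
opening: 0.567
finger_force: 0.0
```

Call:
send_rows(
  motion=[
    {"x": 0,"y": 0,"z": 0,"rx": 0,"ry": 0,"rz": -0.14,"jaw": 5},
    {"x": 0,"y": 0,"z": 0,"rx": 0,"ry": 0,"rz": -0.12,"jaw": 5},
    {"x": 0,"y": 0,"z": 0,"rx": 0,"ry": 0,"rz": 0,"jaw": 5},
    {"x": 0,"y": 0,"z": 0,"rx": 0,"ry": 0,"rz": 0,"jaw": 5},
    {"x": 0,"y": 0,"z": 0,"rx": 0,"ry": 0,"rz": 0,"jaw": 5},
  ],
)

```text
clock: 19.15
tool_pos: [0.5402, -0.2432, 0.2214]
eef_rot: [-0.296, 0.955, 0.0, -0.001]
contact_force: [0.3, -1.0, -0.2]
opening: 0.568
finger_force: 0.0
```

```bash
python3 - <<'E'
from h import *
togo([0.434,-0.2525,0.18],2.2)
s=snapshot("wrist");cv2.imwrite("pics/w7.png",s["img"][:,:,::-1])
E
```

```text
togo cm [9.28 5.24 4.15] tool-y yaw 2.172 z [-0.001 -0.    -1.   ] tcp [ 0.5402 -0.2432  0.2214] q [ 0.79  0.79 -0.83  1.68  0.68  0.98  1.89] open 0.568 t 19.15
rz -0.028
```

View pics/w7.png

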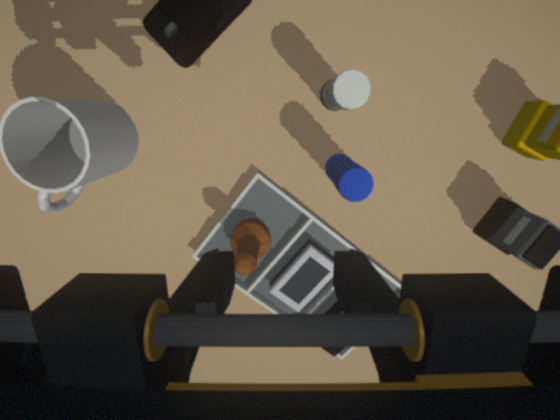

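The wood stamp stands upright in the left compartment (247,243). The glue stick is at (350,90), with blue beside it off the closing line. Grasping the glue.

Call:
send_rows(
  motion=[
    {"x": 3.1,"y": 1.75,"z": 0,"rx": 0,"ry": 0,"rz": 0,"jaw": 6},
    {"x": 3.1,"y": 1.75,"z": 0,"rx": 0,"ry": 0,"rz": 0,"jaw": 6},
    {"x": 3.1,"y": 1.75,"z": 1,"rx": 0,"ry": 0,"rz": 0,"jaw": 6},
    {"x": 0,"y": 0,"z": 0,"rx": 0,"ry": 0,"rz": 0,"jaw": 6},
    {"x": 0,"y": 0,"z": 3.5,"rx": 0,"ry": 0,"rz": 0,"jaw": 6},
  ],
)

```text
clock: 19.7
tool_pos: [0.436, -0.2539, 0.1791]
eef_rot: [-0.296, 0.955, -0.003, 0.002]
contact_force: [1.4, -0.6, 0.1]
opening: 0.68
finger_force: 0.0
```

```bash
python3 - <<'E'
from h import *
togo([0.434,-0.2525,0.056],2.17)
E
```

```text
togo cm [ 0.12  0.31 12.31] tool-y yaw 2.172 z [ 0.006 -0.004 -1.   ] tcp [ 0.436  -0.2539  0.1791] q [ 0.9   0.75 -0.78  1.98  0.79  0.74  1.8 ] open 0.68 t 19.7
rz 0.002
```

Call:
send_rows(
  motion=[
    {"x": 0.1,"y": 0.1,"z": 4,"rx": 0,"ry": 0,"rz": 0,"jaw": 6},
    {"x": 0,"y": 0,"z": 4,"rx": 0,"ry": 0,"rz": 0,"jaw": 6},
    {"x": 0,"y": 0,"z": 2.5,"rx": 0,"ry": 0,"rz": 0,"jaw": 6},
    {"x": 0,"y": 0,"z": 1.6,"rx": 0,"ry": 0,"rz": 0,"jaw": 6},
    {"x": 0,"y": 0,"z": 0,"rx": 0,"ry": 0,"rz": 0,"jaw": 6},
  ],
  grip_force=12,
)

```text
clock: 20.2
tool_pos: [0.4321, -0.252, 0.0538]
eef_rot: [-0.297, 0.955, 0.001, -0.002]
contact_force: [-0.3, -0.0, -0.1]
opening: 0.679
finger_force: 0.0
```

Call:
send_rows(
  motion=[
    {"x": 0,"y": 0,"z": 0,"rx": 0,"ry": 0,"rz": 0,"jaw": 2},
    {"x": 0,"y": 0,"z": 0,"rx": 0,"ry": 0,"rz": 0,"jaw": 2},
    {"x": 0,"y": 0,"z": 0,"rx": 0,"ry": 0,"rz": 0,"jaw": 2},
    {"x": 0,"y": 0,"z": 0,"rx": 0,"ry": 0,"rz": 0,"jaw": 2},
    {"x": 0,"y": 0,"z": 0,"rx": 0,"ry": 0,"rz": 0,"jaw": 2},
  ],
)

```text
clock: 20.7
tool_pos: [0.4324, -0.2529, 0.0561]
eef_rot: [-0.297, 0.955, -0.0, -0.0]
contact_force: [-0.7, 0.0, 4.4]
opening: 0.339
finger_force: 12.0
```

```bash
python3 - <<'E'
from h import *
togo([0.620,0.1264,0.19],1.688)
st=get_state();r=R.from_euler('z',1.688).apply([[0,1,0],[1,0,0]]);
for n,T in (("B",[0.620,0.1264]),("A",[0.6108,0.2037])):
    d=np.array(T)-st["tool_pos"][:2];print(n,"after turn x,y",d@r[0,:2]*100,d@r[1,:2]*100)
E
```

```text
togo cm [-36.95  20.6  -13.43] tool-y yaw 2.174 z [-0.    -0.001 -1.   ] tcp [ 0.4324 -0.2529  0.0561] q [ 0.77  0.93 -0.56  2.06  1.1   0.5   1.54] open 0.339 t 20.7
rz 0.486
B after turn x,y -23.062613628298312 35.47923451035146
A after turn x,y -23.052836892615776 43.26378359269652
```

Call:
send_rows(
  motion=[
    {"x": 0,"y": 0,"z": -1.5,"rx": 0,"ry": 0,"rz": 0,"jaw": 2},
    {"x": 0,"y": 0,"z": -4,"rx": 0,"ry": 0,"rz": 0,"jaw": 2},
    {"x": 0,"y": 0,"z": -4,"rx": 0,"ry": 0,"rz": 0,"jaw": 2},
    {"x": 0,"y": 0,"z": -4,"rx": 0,"ry": 0,"rz": 0.12,"jaw": 2},
    {"x": 0,"y": 0,"z": -1,"rx": 0,"ry": 0,"rz": 0.12,"jaw": 2},
  ],
)

```text
clock: 21.2
tool_pos: [0.434, -0.2527, 0.2042]
eef_rot: [-0.178, 0.984, -0.001, 0.002]
contact_force: [-0.1, -1.0, -1.6]
opening: 0.34
finger_force: 12.0
```

Call:
send_rows(
  motion=[
    {"x": 0,"y": 0,"z": 0,"rx": 0,"ry": 0,"rz": 0.12,"jaw": 2},
    {"x": 0,"y": 0,"z": 0,"rx": 0,"ry": 0,"rz": 0.126,"jaw": 2},
    {"x": -2.1,"y": 4,"z": 0,"rx": 0,"ry": 0,"rz": 0,"jaw": 2},
    {"x": -2.1,"y": 4,"z": 0,"rx": 0,"ry": 0,"rz": 0,"jaw": 2},
    {"x": -2.1,"y": 4,"z": 0,"rx": 0,"ry": 0,"rz": 0,"jaw": 2},
  ],
)

```text
clock: 21.7
tool_pos: [0.4809, -0.125, 0.2005]
eef_rot: [-0.058, 0.998, -0.0, -0.001]
contact_force: [0.9, 0.7, 0.2]
opening: 0.352
finger_force: 12.0
```

Call:
send_rows(
  motion=[
    {"x": -2.1,"y": 4,"z": 0,"rx": 0,"ry": 0,"rz": 0,"jaw": 2},
    {"x": -2.1,"y": 4,"z": 0,"rx": 0,"ry": 0,"rz": 0,"jaw": 2},
    {"x": -2.1,"y": 4,"z": 0,"rx": 0,"ry": 0,"rz": 0,"jaw": 2},
    {"x": -2.1,"y": 4,"z": 0,"rx": 0,"ry": 0,"rz": 0,"jaw": 2},
    {"x": -2.1,"y": 4,"z": 0,"rx": 0,"ry": 0,"rz": 0,"jaw": 2},
  ],
)

```text
clock: 22.2
tool_pos: [0.5618, 0.0864, 0.2002]
eef_rot: [-0.059, 0.998, -0.0, -0.001]
contact_force: [0.5, -0.6, -0.0]
opening: 0.346
finger_force: 12.0
```

Call:
send_rows(
  motion=[
    {"x": -2.1,"y": 4,"z": 0,"rx": 0,"ry": 0,"rz": 0,"jaw": 2},
    {"x": -2.1,"y": 4,"z": 0,"rx": 0,"ry": 0,"rz": 0,"jaw": 2},
    {"x": -1.5,"y": 3,"z": 0,"rx": 0,"ry": 0,"rz": 0,"jaw": 2},
    {"x": 0,"y": 0,"z": 0,"rx": 0,"ry": 0,"rz": 0,"jaw": 2},
    {"x": 0,"y": 0,"z": 0,"rx": 0,"ry": 0,"rz": 0,"jaw": 2},
  ],
)

```text
clock: 22.7
tool_pos: [0.6048, 0.2012, 0.1997]
eef_rot: [-0.059, 0.998, -0.0, -0.001]
contact_force: [0.3, -0.8, -0.6]
opening: 0.345
finger_force: 12.0
```

```bash
python3 - <<'E'
from h import *
s=snapshot("wrist");g=s["img"].astype(int);v=g.max(2);rat=(v-g.min(2))/np.maximum(v,1)
cv2.imwrite("pics/w8.png",s["img"][:,:,::-1])
togo([0.6108,0.2037,0.061],1.688)
E
```

```text
togo cm [-0.67  0.38 13.86] tool-y yaw 1.688 z [-0.003 -0.002 -1.   ] tcp [0.6049 0.1995 0.1996] q [-0.07  0.82 -0.62  1.56  0.55  0.94  0.82] open 0.344 t 22.75
rz -0.0
```

View pics/w8.png

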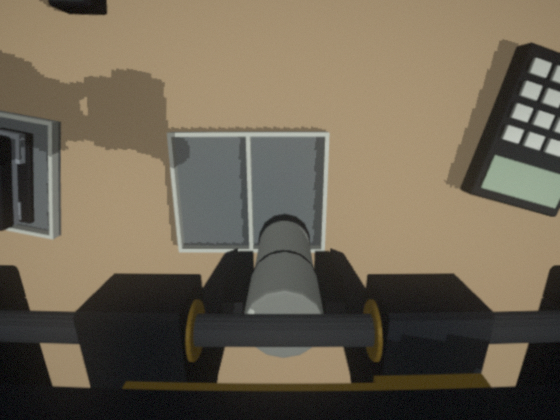

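Tray_two's corners are at (168,133), (328,132), (326,249) and (180,251), square to the tool, with the glue over the right compartment. Lowering it.

Call:
send_rows(
  motion=[
    {"x": -0.6,"y": 0.4,"z": 3,"rx": 0,"ry": 0,"rz": 0,"jaw": 2},
    {"x": 0,"y": 0,"z": 4,"rx": 0,"ry": 0,"rz": 0,"jaw": 2},
    {"x": 0,"y": 0,"z": 3,"rx": 0,"ry": 0,"rz": 0,"jaw": 2},
    {"x": 0,"y": 0,"z": 2,"rx": 0,"ry": 0,"rz": 0,"jaw": 2},
    {"x": 0,"y": 0,"z": 1,"rx": 0,"ry": 0,"rz": 0,"jaw": 2},
  ],
)

```text
clock: 23.25
tool_pos: [0.6096, 0.2022, 0.068]
eef_rot: [-0.058, 0.998, -0.002, -0.002]
contact_force: [0.5, -0.4, -0.1]
opening: 0.343
finger_force: 12.0
```

Call:
send_rows(
  motion=[
    {"x": 0,"y": 0,"z": 0.4,"rx": 0,"ry": 0,"rz": 0,"jaw": 2},
    {"x": 0,"y": 0,"z": 0,"rx": 0,"ry": 0,"rz": 0,"jaw": 2},
    {"x": 0,"y": 0,"z": 0,"rx": 0,"ry": 0,"rz": 0,"jaw": 2},
    {"x": 0,"y": 0,"z": 0,"rx": 0,"ry": 0,"rz": 0,"jaw": 2},
    {"x": 0,"y": 0,"z": 0,"rx": 0,"ry": 0,"rz": 0,"jaw": 2},
  ],
)

```text
clock: 23.75
tool_pos: [0.6112, 0.2057, 0.067]
eef_rot: [-0.059, 0.998, 0.0, -0.0]
contact_force: [0.7, 0.5, 0.2]
opening: 0.344
finger_force: 12.0
```

```bash
python3 - <<'E'
from h import *
togo([0.6108,0.2037,0.061],1.688)
E
```

```text
togo cm [ 0.06 -0.19  0.6 ] tool-y yaw 1.688 z [-0.  0. -1.] tcp [0.6112 0.2057 0.067 ] q [-0.12  1.   -0.52  1.61  0.68  0.72  0.72] open 0.344 t 23.75
rz -0.0
```

Call:
send_rows(
  motion=[
    {"x": 0,"y": 0,"z": 0.3,"rx": 0,"ry": 0,"rz": 0,"jaw": 2},
    {"x": 0,"y": 0,"z": 0.25,"rx": 0,"ry": 0,"rz": 0,"jaw": 2},
    {"x": 0,"y": 0,"z": 0,"rx": 0,"ry": 0,"rz": 0,"jaw": 2},
    {"x": 0,"y": 0,"z": 0,"rx": 0,"ry": 0,"rz": 0,"jaw": 2},
    {"x": 0,"y": 0,"z": 0,"rx": 0,"ry": 0,"rz": 0,"jaw": 6},
  ],
)

```text
clock: 24.25
tool_pos: [0.6107, 0.2054, 0.0605]
eef_rot: [-0.059, 0.998, -0.0, -0.001]
contact_force: [-0.1, 0.3, 1.0]
opening: 0.41
finger_force: 0.0
```

Call:
send_rows(
  motion=[
    {"x": 0,"y": 0,"z": 0,"rx": 0,"ry": 0,"rz": 0,"jaw": 6},
    {"x": 0,"y": 0,"z": 0,"rx": 0,"ry": 0,"rz": 0,"jaw": 6},
    {"x": 0,"y": 0,"z": 0,"rx": 0,"ry": 0,"rz": 0,"jaw": 6},
    {"x": 0,"y": 0,"z": -2,"rx": 0,"ry": 0,"rz": 0,"jaw": 6},
    {"x": 0,"y": 0,"z": -4,"rx": 0,"ry": 0,"rz": 0,"jaw": 6},
  ],
)

```text
clock: 24.75
tool_pos: [0.6088, 0.2042, 0.1183]
eef_rot: [-0.059, 0.998, -0.001, -0.004]
contact_force: [-0.3, -0.0, -0.8]
opening: 0.684
finger_force: 0.0
```

Call:
send_rows(
  motion=[
    {"x": 0,"y": 0,"z": -4,"rx": 0,"ry": 0,"rz": 0,"jaw": 6},
    {"x": 0,"y": 0,"z": -4,"rx": 0,"ry": 0,"rz": 0,"jaw": 6},
    {"x": 1.5,"y": -4,"z": 0,"rx": 0,"ry": 0,"rz": 0,"jaw": 6},
    {"x": 1.5,"y": -4,"z": 0,"rx": 0,"ry": 0,"rz": 0,"jaw": 6},
    {"x": 1.5,"y": -4,"z": 0,"rx": 0,"ry": 0,"rz": 0,"jaw": 6},
  ],
)

```text
clock: 25.25
tool_pos: [0.5799, 0.0798, 0.2011]
eef_rot: [-0.059, 0.998, -0.0, -0.0]
contact_force: [0.1, -1.1, -1.1]
opening: 0.68
finger_force: 0.0
```

Call:
send_rows(
  motion=[
    {"x": 1.5,"y": -4,"z": 0,"rx": 0,"ry": 0,"rz": 0,"jaw": 6},
    {"x": 1.5,"y": -4,"z": 0,"rx": 0,"ry": 0,"rz": 0,"jaw": 6},
    {"x": 0,"y": 0,"z": 0,"rx": 0,"ry": 0,"rz": 0,"jaw": 6},
    {"x": 0,"y": 0,"z": 0,"rx": 0,"ry": 0,"rz": 0,"jaw": 6},
    {"x": 0,"y": 0,"z": 0,"rx": 0,"ry": 0,"rz": 0,"jaw": 6},
  ],
)

```text
clock: 25.75
tool_pos: [0.5603, -0.0001, 0.2011]
eef_rot: [-0.059, 0.998, 0.001, -0.0]
contact_force: [0.3, 0.2, 0.0]
opening: 0.678
finger_force: 0.0
```

```bash
python3 - <<'E'
from h import *
s=snapshot("wrist");cv2.imwrite("pics/w9.png",s["img"][:,:,::-1])
import pickle;pickle.dump(s,open("w9.pkl","wb"))
togo([0.4365,-0.0058,0.047],1.65)
E
```

```text
togo cm [12.35  0.86 15.41] tool-y yaw 1.691 z [-0.001  0.001 -1.   ] tcp [5.602e-01 2.000e-04 2.010e-01] q [ 0.29  0.74 -0.65  1.8   0.59  0.81  1.04] open 0.682 t 25.8
rz 0.041
```

View pics/w9.png

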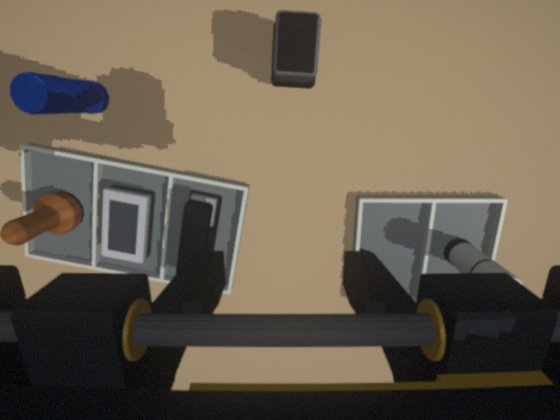

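Three-tray contents look right, and the glue stands in the right compartment of the two-tray. The self-inker cap is at (278,14), (319,14), (315,71), (275,70). That was my last picture, so I'll rely on numbers from here.

```bash
python3 - <<'E'
from h import *
import pickle
s=pickle.load(open("w9.pkl","rb"))
P=plane(s,[(278,13),(319,14),(315,71),(275,70)],.08)[:,:2];print("inker",P.mean(0),[np.linalg.norm(P[i]-P[i-1]).round(4) for i in range(4)],[np.arctan2(*(P[i]-P[j])[::-1]).round(3) for i,j in ((3,0),(2,1))])
c=P.mean(0);togo([c[0],c[1],.047],1.62)
E
```

```text
inker [ 0.4355818 -0.0062993] [np.float64(0.0385), np.float64(0.0294), np.float64(0.0386), np.float64(0.0298)] [np.float64(0.057), np.float64(0.068)]
togo cm [12.45  0.82 15.41] tool-y yaw 1.691 z [-0.001  0.001 -1.   ] tcp [5.602e-01 2.000e-04 2.010e-01] q [ 0.29  0.74 -0.65  1.8   0.59  0.81  1.04] open 0.682 t 25.8
rz 0.071
```

Call:
send_rows(
  motion=[
    {"x": 4.1,"y": 0.3,"z": 0,"rx": 0,"ry": 0,"rz": 0,"jaw": 6},
    {"x": 4.1,"y": 0.3,"z": 0,"rx": 0,"ry": 0,"rz": 0,"jaw": 6},
    {"x": 4.2,"y": 0.2,"z": 0,"rx": 0,"ry": 0,"rz": 0,"jaw": 6},
    {"x": 0,"y": 0,"z": 1,"rx": 0,"ry": 0,"rz": 0.05,"jaw": 6},
    {"x": 0,"y": 0,"z": 2,"rx": 0,"ry": 0,"rz": 0,"jaw": 6},
  ],
)

```text
clock: 26.3
tool_pos: [0.4358, -0.0069, 0.1718]
eef_rot: [-0.035, 0.999, 0.0, 0.001]
contact_force: [1.8, 0.3, 0.3]
opening: 0.681
finger_force: 0.0
```

Call:
send_rows(
  motion=[
    {"x": 0,"y": 0,"z": 4,"rx": 0,"ry": 0,"rz": 0,"jaw": 6},
    {"x": 0,"y": 0,"z": 4,"rx": 0,"ry": 0,"rz": 0,"jaw": 6},
    {"x": 0,"y": 0,"z": 2.5,"rx": 0,"ry": 0,"rz": 0,"jaw": 6},
    {"x": 0,"y": 0,"z": 1.5,"rx": 0,"ry": 0,"rz": 0,"jaw": 6},
    {"x": 0,"y": 0,"z": 0,"rx": 0,"ry": 0,"rz": 0,"jaw": 6},
  ],
  grip_force=20,
)

```text
clock: 26.8
tool_pos: [0.435, -0.0069, 0.0492]
eef_rot: [-0.036, 0.999, -0.001, -0.002]
contact_force: [0.4, 0.6, 0.8]
opening: 0.684
finger_force: 0.0
```

Call:
send_rows(
  motion=[
    {"x": 0,"y": 0,"z": 0,"rx": 0,"ry": 0,"rz": 0,"jaw": 2},
    {"x": 0,"y": 0,"z": 0,"rx": 0,"ry": 0,"rz": 0,"jaw": 2},
    {"x": 0,"y": 0,"z": 0,"rx": 0,"ry": 0,"rz": 0,"jaw": 2},
    {"x": 0,"y": 0,"z": 0,"rx": 0,"ry": 0,"rz": 0,"jaw": 2},
    {"x": 0,"y": 0,"z": 0,"rx": 0,"ry": 0,"rz": 0,"jaw": 2},
  ],
)

```text
clock: 27.3
tool_pos: [0.4362, -0.0078, 0.0516]
eef_rot: [-0.034, 0.999, 0.001, 0.0]
contact_force: [-0.2, 1.7, 6.0]
opening: 0.388
finger_force: 19.6
```

```bash
python3 - <<'E'
from h import *
togo([0.620,0.1264,0.19],1.688)
st=get_state();r=R.from_euler('z',1.688).apply([[0,1,0],[1,0,0]])
d=np.array([0.620,0.1264])-st["tool_pos"][:2];print("after turn x,y",d@r[0,:2]*100,d@r[1,:2]*100)
E
```

```text
togo cm [-19.25  12.18 -13.8 ] tool-y yaw 1.638 z [ 0.001  0.002 -1.   ] tcp [ 0.4362 -0.0078  0.0516] q [-0.05  0.87 -0.06  2.26  1.23  0.04  0.32] open 0.388 t 27.3
rz -0.05
after turn x,y -19.817785266198626 11.17550066445295
```

Call:
send_rows(
  motion=[
    {"x": 0,"y": 0,"z": -1.5,"rx": 0,"ry": 0,"rz": 0,"jaw": 2},
    {"x": 0,"y": 0,"z": -4,"rx": 0,"ry": 0,"rz": 0,"jaw": 2},
    {"x": 0,"y": 0,"z": -4,"rx": 0,"ry": 0,"rz": 0,"jaw": 2},
    {"x": 0,"y": 0,"z": -4.3,"rx": 0,"ry": 0,"rz": -0.05,"jaw": 2},
    {"x": 0,"y": 0,"z": 0,"rx": 0,"ry": 0,"rz": 0,"jaw": 2},
  ],
)

```text
clock: 27.8
tool_pos: [0.4376, -0.0085, 0.1929]
eef_rot: [-0.058, 0.998, 0.0, 0.003]
contact_force: [1.5, 0.8, -2.1]
opening: 0.389
finger_force: 19.6
```

Call:
send_rows(
  motion=[
    {"x": -3.9,"y": 2.2,"z": 0,"rx": 0,"ry": 0,"rz": 0,"jaw": 2},
    {"x": -3.9,"y": 2.2,"z": 0,"rx": 0,"ry": 0,"rz": 0,"jaw": 2},
    {"x": -3.9,"y": 2.2,"z": 0,"rx": 0,"ry": 0,"rz": 0,"jaw": 2},
    {"x": -3.9,"y": 2.2,"z": 0,"rx": 0,"ry": 0,"rz": 0,"jaw": 2},
    {"x": -3.9,"y": 2.2,"z": 0,"rx": 0,"ry": 0,"rz": 0,"jaw": 2},
  ],
)

```text
clock: 28.3
tool_pos: [0.6171, 0.1234, 0.1872]
eef_rot: [-0.058, 0.998, -0.001, -0.002]
contact_force: [0.8, -0.3, -0.9]
opening: 0.387
finger_force: 19.6
```

Call:
send_rows(
  motion=[
    {"x": 0,"y": 0,"z": 0,"rx": 0,"ry": 0,"rz": 0,"jaw": 2},
    {"x": 0,"y": 0,"z": 0,"rx": 0,"ry": 0,"rz": 0,"jaw": 2},
    {"x": 0,"y": 0,"z": 0,"rx": 0,"ry": 0,"rz": 0,"jaw": 2},
    {"x": 0,"y": 0,"z": 0,"rx": 0,"ry": 0,"rz": 0,"jaw": 2},
    {"x": 0,"y": 0,"z": 0,"rx": 0,"ry": 0,"rz": 0,"jaw": 2},
  ],
)

```text
clock: 28.8
tool_pos: [0.6159, 0.1223, 0.1885]
eef_rot: [-0.058, 0.998, -0.001, -0.001]
contact_force: [1.0, 0.4, -0.7]
opening: 0.39
finger_force: 19.6
```

```bash
python3 - <<'E'
from h import *
togo([0.620,0.1264,0.0565],1.688)
E
```

```text
togo cm [-0.49  0.37 13.2 ] tool-y yaw 1.687 z [-0.002 -0.002 -1.   ] tcp [0.6159 0.1223 0.1885] q [ 0.1   0.85 -0.7   1.6   0.64  0.94  0.86] open 0.39 t 28.8
rz -0.001
```

Call:
send_rows(
  motion=[
    {"x": -0.4,"y": 0.3,"z": 3,"rx": 0,"ry": 0,"rz": 0,"jaw": 2},
    {"x": 0,"y": 0,"z": 4,"rx": 0,"ry": 0,"rz": 0,"jaw": 2},
    {"x": 0,"y": 0,"z": 2.5,"rx": 0,"ry": 0,"rz": 0,"jaw": 2},
    {"x": 0,"y": 0,"z": 1.5,"rx": 0,"ry": 0,"rz": 0,"jaw": 2},
    {"x": 0,"y": 0,"z": 1,"rx": 0,"ry": 0,"rz": 0,"jaw": 2},
  ],
)

```text
clock: 29.3
tool_pos: [0.6196, 0.1265, 0.0677]
eef_rot: [-0.058, 0.998, -0.0, -0.001]
contact_force: [0.7, -0.4, -1.0]
opening: 0.388
finger_force: 19.6
```

Call:
send_rows(
  motion=[
    {"x": 0,"y": 0,"z": 0.3,"rx": 0,"ry": 0,"rz": 0,"jaw": 2},
    {"x": 0,"y": 0,"z": 0,"rx": 0,"ry": 0,"rz": 0,"jaw": 2},
    {"x": 0,"y": 0,"z": 0,"rx": 0,"ry": 0,"rz": 0,"jaw": 2},
    {"x": 0,"y": 0,"z": 0,"rx": 0,"ry": 0,"rz": 0,"jaw": 2},
    {"x": 0,"y": 0,"z": 0,"rx": 0,"ry": 0,"rz": 0,"jaw": 2},
  ],
)

```text
clock: 29.8
tool_pos: [0.6204, 0.1271, 0.0663]
eef_rot: [-0.059, 0.998, -0.0, -0.0]
contact_force: [-0.6, 0.2, -1.3]
opening: 0.389
finger_force: 19.6
```

```bash
python3 - <<'E'
from h import *
togo([0.620,0.1264,0.0565],1.688)
E
```

```text
togo cm [ 0.04 -0.06  0.98] tool-y yaw 1.688 z [-0. -0. -1.] tcp [0.6204 0.1271 0.0663] q [ 0.04  1.01 -0.6   1.65  0.78  0.74  0.75] open 0.389 t 29.8
rz -0.0
```

Call:
send_rows(
  motion=[
    {"x": 0,"y": 0,"z": 0.5,"rx": 0,"ry": 0,"rz": 0,"jaw": 2},
    {"x": 0,"y": 0,"z": 0.45,"rx": 0,"ry": 0,"rz": 0,"jaw": 2},
    {"x": 0,"y": 0,"z": 0,"rx": 0,"ry": 0,"rz": 0,"jaw": 2},
    {"x": 0,"y": 0,"z": 0,"rx": 0,"ry": 0,"rz": 0,"jaw": 2},
    {"x": 0,"y": 0,"z": 0,"rx": 0,"ry": 0,"rz": 0,"jaw": 5},
  ],
)

```text
clock: 30.3
tool_pos: [0.6199, 0.127, 0.056]
eef_rot: [-0.059, 0.998, -0.0, -0.001]
contact_force: [-0.1, -0.3, -0.6]
opening: 0.453
finger_force: 0.0
```

Call:
send_rows(
  motion=[
    {"x": 0,"y": 0,"z": 0,"rx": 0,"ry": 0,"rz": 0,"jaw": 5},
    {"x": 0,"y": 0,"z": 0,"rx": 0,"ry": 0,"rz": 0,"jaw": 5},
    {"x": 0,"y": 0,"z": -2,"rx": 0,"ry": 0,"rz": 0,"jaw": 5},
    {"x": 0,"y": 0,"z": -4,"rx": 0,"ry": 0,"rz": 0,"jaw": 5},
    {"x": 0,"y": 0,"z": -4,"rx": 0,"ry": 0,"rz": 0,"jaw": 5},
  ],
)

```text
clock: 30.8
tool_pos: [0.6195, 0.1268, 0.1567]
eef_rot: [-0.059, 0.998, -0.0, -0.002]
contact_force: [-0.2, -0.5, 0.4]
opening: 0.569
finger_force: 0.0
```

Call:
send_rows(
  motion=[
    {"x": 0,"y": 0,"z": -4,"rx": 0,"ry": 0,"rz": 0,"jaw": 5},
    {"x": -3.5,"y": -2,"z": -1,"rx": 0,"ry": 0,"rz": 0,"jaw": 5},
    {"x": -3.5,"y": -2,"z": 0,"rx": 0,"ry": 0,"rz": 0,"jaw": 5},
    {"x": -2,"y": -1,"z": 0,"rx": 0,"ry": 0,"rz": 0,"jaw": 5},
    {"x": 0,"y": 0,"z": 0,"rx": 0,"ry": 0,"rz": 0,"jaw": 5},
  ],
)

```text
clock: 31.3
tool_pos: [0.7178, 0.0851, 0.2054]
eef_rot: [-0.056, 0.998, -0.001, 0.0]
contact_force: [0.3, -0.3, 0.6]
opening: 0.569
finger_force: 0.0
```

Call:
send_rows(
  motion=[
    {"x": 0,"y": 0,"z": 0,"rx": 0,"ry": 0,"rz": 0,"jaw": 5},
    {"x": 0,"y": 0,"z": 0,"rx": 0,"ry": 0,"rz": 0,"jaw": 5},
    {"x": 0,"y": 0,"z": 0,"rx": 0,"ry": 0,"rz": 0,"jaw": 5},
    {"x": 0,"y": 0,"z": 0,"rx": 0,"ry": 0,"rz": 0,"jaw": 5},
    {"x": 0,"y": 0,"z": 0,"rx": 0,"ry": 0,"rz": 0,"jaw": 5},
  ],
)

```text
clock: 31.8
tool_pos: [0.715, 0.0882, 0.2062]
eef_rot: [-0.059, 0.998, -0.0, -0.001]
contact_force: [0.5, -0.2, 0.1]
opening: 0.566
finger_force: 0.0
```

```bash
python3 - <<'E'
from h import *
togo([0.7,0.07,0.2],1.688)
s=snapshot("wrist");i=s["img"];hsv=cv2.cvtColor(i,cv2.COLOR_RGB2HSV);v=hsv[...,2];cv2.imwrite("pics/w10.png",i[:,:,::-1])
# wood: reddish; glue: bright, low saturation
def R3(c,yaw,z): return lambda x,y:[c[0]+x*np.sin(yaw)+y*np.cos(yaw),c[1]-x*np.cos(yaw)+y*np.sin(yaw),z]
t3=R3((.619,-.161),1.494,0);t2=R3((.6154,.1651),1.688,0)
# predicted pixel of top and foot for upright placement vs the mask there
exp={"glue top":np.r_[t2(0,.039)[:2],.094],"inker top":np.r_[t2(0,-.039)[:2],.084],"wood top":np.r_[t3(0,-.078)[:2],.08],"wood foot":np.r_[t3(0,-.078)[:2],.022],"ink":np.r_[t3(0,0)[:2],.028],"stapler":np.r_[t3(0,.078)[:2],.046]}
for n in ("wrist","scene","side"):
    s=snapshot(n)
    for k,P in exp.items():
        p=proj(s,P)[0].round().astype(int)
        ok=0<=p[0]<560 and 0<=p[1]<420
        print(n,k,p,s["img"][p[1],p[0]] if ok else None)
    hsv=cv2.cvtColor(s["img"],cv2.COLOR_RGB2HSV)
    m=((hsv[...,0]<14)&(hsv[...,1]>110)&(v>40)).astype(np.uint8)
    q=proj(s,exp["wood foot"])[0].astype(int);x,y=q
    if 40<x<520 and 40<y<380:
        k=m[y-45:y+30,max(x-40,0):x+40]; c=cv2.findContours(k,cv2.RETR_EXTERNAL,cv2.CHAIN_APPROX_NONE)[0]
        if c: b=cv2.boundingRect(max(c,key=cv2.contourArea));print("  wood bbox",b[0]+max(x-40,0),b[1]+y-45,b[2],b[3])
E
```

```text
togo cm [ 1.71 -1.63  0.62] tool-y yaw 1.689 z [-0.001 -0.    -1.   ] tcp [0.715  0.0882 0.2062] q [ 0.12  0.95 -0.71  1.26  0.62  1.15  1.06] open 0.566 t 31.8
rz 0.001
wrist glue top [457  93] [181 186 177]
wrist inker top [350  92] [34 35 35]
wrist wood top [-104   38] None
wrist wood foot [-40  48] None
wrist ink [31 61] [50 52 57]
wrist stapler [102  73] [28 29 31]
scene glue top [274 251] [207 213 202]
scene inker top [255 239] [26 25 28]
scene wood top [197 178] [58 61 63]
scene wood foot [199 195] [39 40 42]
scene ink [207 205] [67 71 73]
scene stapler [217 213] [21 22 23]
  wood bbox 192 183 9 20
side glue top [283 147] [213 219 207]
side inker top [298 162] [34 33 36]
side wood top [370 239] [95 60 31]
side wood foot [367 254] [95 60 31]
side ink [352 233] [67 70 75]
side stapler [338 211] [32 32 34]
  wood bbox 361 252 3 2
```

Glue, self-inker, tin and stapler colours fall where they should in all views. The wood mask used the wrong brightness image, so I'll repeat that one.

```bash
python3 - <<'E'
from h import *
S={};T={}
for n,(x0,y0,x1,y1) in (("scene",(175,165,222,215)),("side",(345,220,395,275))):
    s=snapshot(n);g=s["img"].astype(int);m=((g[...,0]-g[...,2]>22)&(g[...,0]>1.45*g[...,2])).astype(np.uint8)
    k=np.zeros_like(m);k[y0:y1,x0:x1]=m[y0:y1,x0:x1]
    nl,l,st,c=cv2.connectedComponentsWithStats(k)
    for j in range(1,nl):
        if st[j,4]>25: print(n,st[j],c[j].round(1))
    j=1+np.argmax(st[1:,4]);ys,xs=np.nonzero(l==j)
    T[n]=(s,(xs[ys<=ys.min()+1].mean(),ys.min()),(xs[ys>ys.max()-5].mean(),ys.max()-4))
    print([(y,xs[ys==y].min(),xs[ys==y].max()) for y in range(ys.min(),ys.max()+1,2)])
for i in (1,2): print(two(T["scene"][0],[T["scene"][i]],T["side"][0],[T["side"][i]]))
E
```

```text
scene [192 178  10  25 122] [195.5 192.7]
[(178, np.int64(195), np.int64(195)), (180, np.int64(193), np.int64(196)), (182, np.int64(194), np.int64(196)), (184, np.int64(194), np.int64(196)), (186, np.int64(194), np.int64(197)), (188, np.int64(194), np.int64(197)), (190, np.int64(194), np.int64(197)), (192, np.int64(195), np.int64(197)), (194, np.int64(193), np.int64(198)), (196, np.int64(192), np.int64(198)), (198, np.int64(192), np.int64(198)), (200, np.int64(192), np.int64(199)), (202, np.int64(194), np.int64(201))]
side [364 220  31  36 579] [384.  231.8]
side [359 237  17  27 311] [367.8 251.5]
side [366 262  29  13 195] [384.4 270.2]
[(220, np.int64(364), np.int64(394)), (222, np.int64(366), np.int64(394)), (224, np.int64(367), np.int64(394)), (226, np.int64(369), np.int64(394)), (228, np.int64(371), np.int64(394)), (230, np.int64(373), np.int64(394)), (232, np.int64(374), np.int64(394)), (234, np.int64(376), np.int64(394)), (236, np.int64(378), np.int64(394)), (238, np.int64(379), np.int64(394)), (240, np.int64(381), np.int64(394)), (242, np.int64(383), np.int64(394)), (244, np.int64(384), np.int64(394)), (246, np.int64(386), np.int64(394)), (248, np.int64(388), np.int64(394)), (250, np.int64(390), np.int64(394)), (252, np.int64(391), np.int64(394)), (254, np.int64(393), np.int64(394))]
(array([ 0.64408612, -0.21161116,  0.10726968]), np.float64(0.026929554801870217))
(array([ 0.64723718, -0.25601137,  0.02028673]), np.float64(0.06242037567779267))
```

The wood stamp spans rows 178–203 (scene) and 237–264 (side), which matches an upright stamp on the compartment floor. The arm is clear of everything, so I'm handing in.

```bash
python3 -c "
from plant import *
print(finish_job())"
```

```text
the job is handed in; nothing more can be done
None
```

Both kits are made up and handed in: the wooden stamp, ink-pad tin and stapler are in the three-compartment tray, and the self-inking stamp and glue stick are in the two-compartment tray. The final camera views matched this, the arm was clear at about 32 s, and the hand-in returned no verdict.

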